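Set up a jacketed sample cup and hold a stick thermometer in it

TASK

Build the jacketed sample cup: stand the middle-sized steel beaker in the wide steel dish and the tall narrow steel cup in the beaker, all upright and fully down. Then draw the stick thermometer out of its sloping holder, turn it upright with the stem straight down, and finish while holding it still with the stem tip about halfway down inside the narrow cup, touching neither its wall nor its floor: do not let go. Leave the jar, the bottle and the tin where they stand.

Things in the scene. Friction and masses are not known exactly. Their poses are not given: they have to be found in the camera images.
- dish: wide low dish of bare steel, round, loose, 0.45 kg: 130 mm outside diameter (116 mm at its foot), 45 mm high, wall and floor 5 mm thick. Origin: centre of its underside; z up.
- beaker: middle-sized straight round beaker of bare steel, open top, loose, about 0.16 kg: 66 mm outside diameter, 80 mm high, wall 3 mm, floor 5 mm. Origin: centre of its underside; z up to the mouth. Stood in the dish, its rim is 40 mm above the dish's rim.
- cup: tall narrow straight round cup of bare steel, open top, loose, about 0.11 kg: 48 mm outside diameter, 120 mm high, wall 3 mm, floor 5 mm (inner diameter 42 mm). Origin: centre of its underside; z up to the mouth. Stood in the beaker, its rim is 45 mm above the beaker's rim.
- thermometer: loose stick thermometer, about 80 g: grey flat-sided handle 95 mm long (24 mm along x, 16 mm along y), round steel stem 8 mm thick, 95 mm long. Origin: where handle and stem meet, on the axis; z along the handle, away from the stem. At the start the stem is in the sleeve, z leans about 45 degrees from vertical towards the robot, y is level. It sits loosely and comes out straight along its z.
- stem_tip (a point): the free end of the thermometer's stem, on its axis, 95 mm from the handle (at z = -95 mm of the thermometer).
- holder: fixed stand on the bench: a grey foot 130 x 90 x 10 mm that carries a square aluminium sleeve (27 mm outside, 11 mm bore, 100 mm long) leaning 45 degrees, its upper end towards the holder's -x (the robot's side). Origin: centre of the foot's underside; z up.
- sleeve_mouth (a point): middle of the upper, open end of the holder's sleeve, 96 mm above the bench and 41 mm from the holder's origin towards its -x. Two black cheeks there flank the lowest 12 mm of the handle (on its y sides); the rest of the handle is free to grip.
- jar: bystander: closed white jar, 68 mm across, 85 mm high. Origin: centre of its underside.
- amber_bottle: bystander: closed amber bottle, 60 mm across, 140 mm high. Origin: centre of its underside.
- tin: bystander: closed metal tin, 74 mm across, 100 mm high. Origin: centre of its underside.
Not all that is in view belongs to the job. Of the things that look like the thermometer, the smaller one is meant.

How it is judged:
By the outcome, as a careful person would: the job done as asked, in the order asked, and still so for the second after the job is handed in, while the arm keeps its last pose, push and grip.
It also fails if it takes over 72 s, if anything falls off the work surface, if the arm or the gripper's body presses on something with over 40 N, if the wrist force passes 120 N, or if a joint passes its speed limit or range.

ROBOT

A 6-joint arm with a two-finger parallel gripper is mounted at the origin on the work surface. World frame = base frame: x ahead of the robot, y to its left, z up, the work surface at z = 0. Lengths are in mm, angles in rad, forces in N, time in s.
With the tool pointing down it reaches from about 350 to 875 mm from the base axis. Payload 4.2 kg.
Tool frame: the origin (TCP) lies midway between the tips of the shut fingers; the grasp point (between the pads) lies 19 mm behind it; y points along the fingers, x is the direction in which the jaws open and shut, and the axes are right-handed (so a half turn about y gives the same grasp; the last joint's range is limited). The gripper opens to 85 mm and grips with 20 to 120 N. Pads are 22 mm wide; open, the fingers measure 114 mm over their backs; the gripper's body (76 mm by 85 mm) begins 54 mm behind the grasp point. The pads swing forward as they close: fully open they stand 13 mm farther back than shut.
Start: joints at [-1.015, 0.385, 0.008, 0, -1.194, -0.259], TCP at [182.804, -597.647, 231.312] pointing down, gripper open.
Joint ranges: [-3.14, 3.14], [-1.21, 2.06], [-1.07, 1.41], [-3.16, 2.05], [-2.99, -0.16], [-3.1, 3.1]. Speed limits (rad/s): [2.79, 2.79, 3.14, 3.14, 3.14, 3.14].

INTERFACE

Orientations are given as a unit quaternion [x, y, z, w].
In Python, from bench import read_state, get_image, job_done gives the robot as it stands.
- The arm moves only by the tool play_rows, never from a script. Its argument "series" is a list of rows, each a list of 7 numbers: the shift along the tool's x, y, z in m, then the turn, a rotation vector about the tool's x, y, z in rad, then the finger opening in m, from 0 to 0.0854. In form: [[x, y, z, wx, wy, wz, claw], ...]. A call has 1 to 10 rows; each row shifts and turns the pose as measured when the row begins, along the tool's axes as they then stand; what a row does not reach is not made up. A row lasts 1/10 s, in which the tool goes at most 50 mm and 8.59 degrees, less where a joint would pass 70% of its speed; a pose out of reach is approached as far as the arm can. A call with a gripper value outside its range is refused whole. The fingers move at their own pace and stop on an object; the grip force is fixed at half the most. Time passes only in rows, so rows that do not move let the fingers close. It gives the time, the measured TCP pose, the force and the opening at its end, in the units of the state.
- read_state(): the state, without advancing time (a new reading comes with each control period).
- get_image(name): name is "side" or "top"; returns a dict with "color" (400x640x3 uint8, red, green, blue), "intrinsics" (3x3 intrinsics, pixels), "origin" and "orientation" of the camera in the world. Camera axes: x right, y down, z forward; pixel columns grow to the right and rows downward; lengths in mm; the calibration is good to about 2 mm. A picture is of the moment at which its call begins. There is no depth.
- job_done(): hands the job in, once; it reports no verdict.
The state is a dict: "clock": time; "joints": joint angles; "joint_vel": joint speeds; "joint_efforts": joint torques, N m; "position": TCP position; "ee_rot": TCP orientation; "contact_force": force on the tool from outside, world axes, zero at the start; "wrist_torque": the same for the moment, N m; "gripper_width": finger opening in mm.
Only numpy, scipy, OpenCV 4.12 (cv2) and the standard library are available. Lean on these libraries where they do the work, as an engineer would, in place of code of your own. Each camera call takes 0.05 s, during which the arm holds its last target. There are 200 camera calls.

## Working session

There is one attempt and no reset: what is moved stays moved. The work goes in short steps, Python scripts to look and compute and a tool call to move; the robot and the scene stay as the last step left them, time stands still between calls to the robot, and variables do not carry over. Pictures are saved under pics/ and viewed, about 8 in all and at most 12, crops included, and the job is handed in when it is done.

Besides the shell and the picture viewer there is one more tool, called after "Emit:" by a JSON object that holds its "method" and its "body". play_rows: Moves the arm, as the interface text tells. Its arguments: {"type":"object","properties":{"series":{"type":"array","items":{"type":"array","items":{"type":"number"}}}},"required":["series"]}

```bash
mkdir -p pics; ls
python3 - <<'E'
from bench import *
import cv2
print(read_state())
for n in("side","top"):
    d=get_image(n); print(n,d["intrinsics"],d["origin"],d["orientation"])
    cv2.imwrite(f"pics/{n}0.png",d["color"][:,:,::-1])
E
```

```text
pics
{'clock': 0.0, 'joints': array([-1.01541209e+00,  3.85579073e-01,  6.62453506e-03, -4.98264037e-04,
       -1.19397725e+00, -2.58653913e-01]), 'joint_vel': array([-4.14608812e-04, -1.61150885e-05,  1.01333472e-03, -1.06275043e-03,
        1.05825832e-03,  5.82824265e-04]), 'joint_efforts': array([-9.36827309e-04, -3.92289662e+01,  1.88400739e+01,  4.18610841e+00,
       -4.61306816e-03, -3.21334170e-06]), 'position': array([ 182.63004754, -597.1182255 ,  230.20758163]), 'ee_rot': array([ 0.42000719,  0.56880982, -0.5679477 , -0.42128941]), 'contact_force': array([ 0.13876056, -0.05613384, -0.14358567]), 'wrist_torque': array([ 0.03711991, -0.03067566, -0.06429756]), 'gripper_width': 85.29827618602313}
side [[520.46708229   0.         313.76007915]
 [  0.         520.46708229 190.71349316]
 [  0.           0.           1.        ]] [-485.81212761 1140.58638774  937.48823624] [-0.31845848  0.80811331 -0.46207806  0.17894398]
top [[408.7711978    0.         317.4417263 ]
 [  0.         408.7711978  200.02641554]
 [  0.           0.           1.        ]] [ 359.49766919   60.86703181 1098.503167  ] [-0.69626004  0.7142219  -0.04462907  0.05583264]
```

View pics/side0.png

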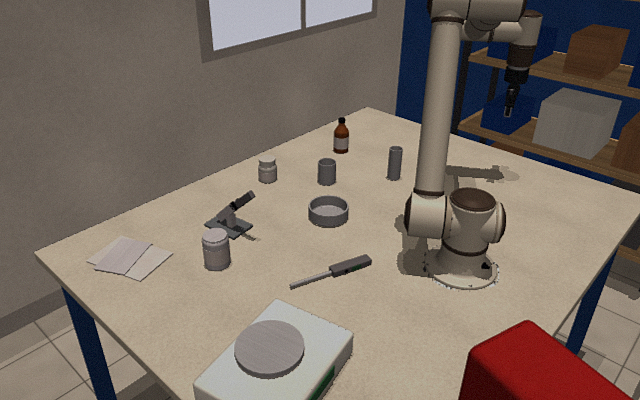

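View pics/top0.png

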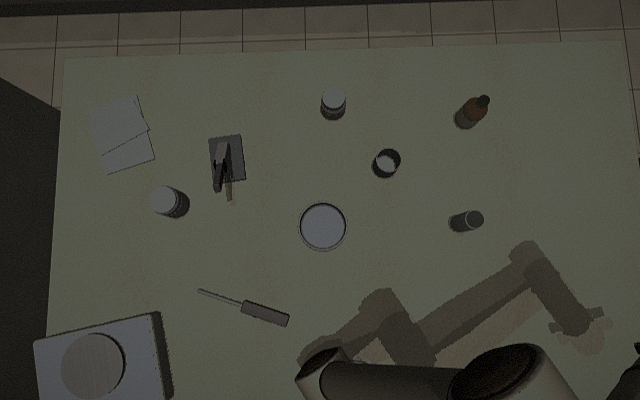

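```bash
cat > h.py <<'E'
import numpy as np, cv2
from bench import *
from scipy.spatial.transform import Rotation as R
def cam(n):
    d=get_image(n); d["R"]=R.from_quat(d["orientation"]).as_matrix(); return d
def ray(d,p):
    v=d["R"]@np.linalg.inv(d["intrinsics"])@np.array([p[0],p[1],1.]); return np.array(d["origin"]),v/np.linalg.norm(v)
def onz(d,p,z):
    o,v=ray(d,p); return o+v*(z-o[2])/v[2]
def tri(d1,p1,d2,p2):
    "point nearest both rays, and the gap"
    o1,a=ray(d1,p1); o2,b=ray(d2,p2)
    s=np.linalg.lstsq(np.c_[a,-b],o2-o1,rcond=None)[0]
    P,Q=o1+s[0]*a,o2+s[1]*b; return (P+Q)/2,np.linalg.norm(P-Q)
def proj(d,P):
    q=d["R"].T@(np.array(P,float)-d["origin"]); q=d["intrinsics"]@q; return q[:2]/q[2]
def crop(d,x,y,w,h,W,H,gain=1):
    c=d["color"][y:y+h,x:x+w,::-1]; c=np.clip(c*float(gain),0,255).astype(np.uint8)
    return cv2.resize(c,(W,H),interpolation=cv2.INTER_CUBIC)
E
python3 - <<'E'
from h import *
t,s=cam("top"),cam("side")
a=[crop(t,435,195,60,50,260,217,2),crop(t,360,138,60,50,260,217,2),crop(t,195,125,60,90,260,390,2)]
b=[crop(s,370,138,50,50,260,260,1.5),crop(s,300,150,60,50,260,217,1.5),crop(s,195,180,66,66,260,260,1.5)]
pad=lambda L,H:np.hstack([cv2.copyMakeBorder(i[:H],0,max(0,H-i.shape[0]),0,0,0) for i in L])
cv2.imwrite("pics/c1.png",np.vstack([pad(a,390)[:330],pad(b,260)]))
E
```

```text
(no output)
```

View pics/c1.png

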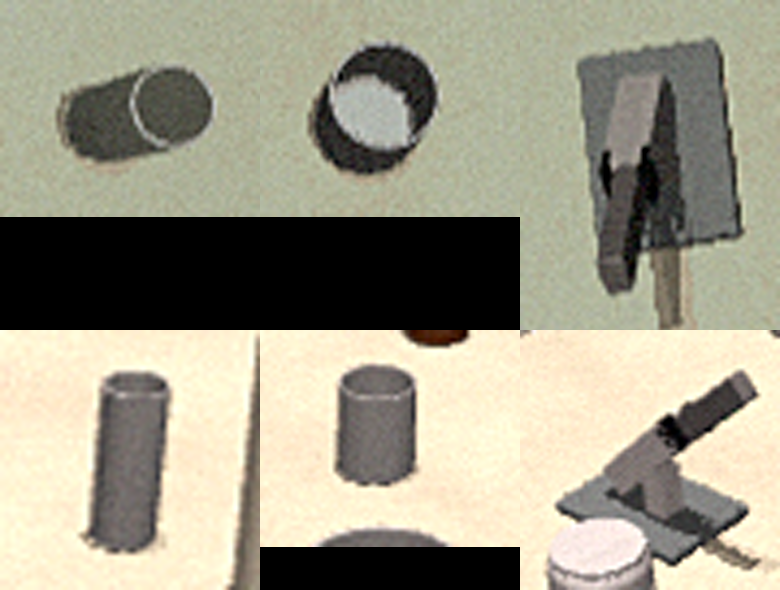

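```bash
python3 - <<'E'
from h import *
t,s=cam("top"),cam("side")
def blob(d,x,y,w,h):
    c=d["color"][y:y+h,x:x+w].astype(float); bg=np.median(np.r_[c[0],c[-1]],axis=0)
    # chroma: table is yellowish, steel neutral
    u=c/c.sum(2,keepdims=True)+0; ub=bg/bg.sum()
    return c,bg
c,bg=blob(t,290,190,68,72)
np.set_printoptions(precision=1,suppress=True)
print(bg); print(c[36,2:20].astype(int).tolist()); print(c[36,50:66].astype(int).tolist())
for n,p,q in [("cup rim",(474.7,219.7),(396,148.4)),("beaker rim",(388.4,160.2),(327,162.2)),("handle end",(216.9,187.8),(251.6,194)),("mouth",(220.4,163),(232.6,206.6))]:
    print(n,*tri(t,p,s,q))
k=4.333
for p in [(60,62),(197,40),(223,235),(85,248)]: print("foot",onz(t,(195+p[0]/k,125+p[1]/k),10))
print("dish",tri(t,(323,226),s,(328,207)))
def hit(d,cen,z,r): # sanity: predicted rim pixels
    return [proj(d,cen+np.array([r*np.cos(a),r*np.sin(a),z])) for a in (0,1.57,3.14,-1.57)]
print("jar/tin/bottle bases", onz(t,(335,105),0),onz(t,(172,203),0),onz(t,(465,118),0))
E
cat >> h.py <<'E'
def plan(P,Rt=None,n=None):
    "rows of tool-frame shifts (m) and turn (rad) to TCP pose P mm, Rt"
    st=read_state(); p=np.array(st["position"]); R0=R.from_quat(st["ee_rot"]); Rt=R0 if Rt is None else Rt
    w=(R0.inv()*Rt).as_rotvec(); d=np.array(P)-p
    n=n or int(np.ceil(max(np.linalg.norm(d)/45,np.degrees(np.linalg.norm(w))/8)))
    print("n",n,"w/row",np.round(w/n,4),"total turn deg",np.degrees(np.linalg.norm(w)).round(1))
    if np.linalg.norm(w)<1e-3: print("shift/row",np.round(R0.inv().apply(d)/n/1000,4))
    else:
        for k in range(n): print(np.round((R0*R.from_rotvec(w*k/n)).inv().apply(d)/n/1000,4))
def down(yaw):
    "tool y down, jaws (x) along world heading yaw deg"
    a=np.radians(yaw); x=np.array([np.cos(a),np.sin(a),0]); y=np.array([0,0,-1.]); return R.from_matrix(np.c_[x,y,np.cross(x,y)])
def st():
    s=read_state(); print(round(s["clock"],2),"p",np.round(s["position"],1),"F",np.round(s["contact_force"],1),"w",round(s["gripper_width"],1),"j",np.round(s["joints"],2)); print(np.round(R.from_quat(s["ee_rot"]).as_matrix(),3))
E
python3 - <<'E'
from h import *
st()
plan([603,-108,200]); plan([603,-108,200],down(-73.6+60))
t,s=cam("top"),cam("side")
def fit(d,x,y,w,h,gain):
    c=d["color"][y:y+h,x:x+w].astype(float); b=c[...,2]/c.sum(2); 
    g=cv2.GaussianBlur(c.astype(np.uint8),(3,3),0).astype(float)
    r=(g[...,0]-g[...,2])/g.sum(2); m=(np.abs(r-np.median(np.r_[r[0],r[-1]]))>0.02).astype(np.uint8)|(g.sum(2)<gain).astype(np.uint8)
    m=cv2.morphologyEx(m,cv2.MORPH_OPEN,np.ones((3,3),np.uint8))
    cs=cv2.findContours(m,0,1)[0]; cc=max(cs,key=cv2.contourArea); e=cv2.fitEllipse(cv2.convexHull(cc)); return (e[0][0]+x,e[0][1]+y),e[1],cv2.boundingRect(cc)
print(fit(t,290,190,68,72,150)); print(fit(s,298,185,62,50,300))
for z in (45,):
  for c in [(443.6,63.4),(443,62)]:
    for d in (t,s): print([tuple(proj(d,[c[0]+65*np.cos(a),c[1]+65*np.sin(a),45]).round(1).tolist()) for a in np.arange(4)*np.pi/2], proj(d,[*c,45]))
I=np.hstack([crop(t,290,190,70,72,390,400,2),crop(s,298,185,62,50,390,400,1.5)[:, :]]); cv2.imwrite("pics/c2.png",I)
E
```

```text
0.3 p [ 182.8 -597.5  230.9] F [ 0.3 -0.  -0.3] w 85.3 j [-1.02  0.39  0.01 -0.   -1.19 -0.26]
[[-0.292 -0.    -0.956]
 [ 0.956  0.001 -0.292]
 [ 0.001 -1.     0.   ]]
n 15 w/row [0. 0. 0.] total turn deg 0.0
shift/row [ 0.023   0.0021 -0.0363]
n 16 w/row [-0.      0.1316  0.    ] total turn deg 120.6
[ 0.0216  0.0019 -0.0341]
[ 0.0259  0.0019 -0.0309]
[ 0.0297  0.0019 -0.0273]
[ 0.033   0.0019 -0.0231]
[ 0.0358  0.0019 -0.0186]
[ 0.0379  0.0019 -0.0138]
[ 0.0394  0.0019 -0.0087]
[ 0.0402  0.0019 -0.0034]
[0.0403 0.0019 0.0019]
[0.0397 0.0019 0.0071]
[0.0384 0.0019 0.0123]
[0.0365 0.0019 0.0172]
[0.0339 0.0019 0.0218]
[0.0307 0.0019 0.0261]
[0.027  0.0019 0.0299]
[0.0229 0.0019 0.0332]
((323.16154861450195, 224.80109786987305), (46.44799041748047, 49.13047409057617), (10, 11, 47, 49))
((327.840763092041, 210.9643497467041), (33.46449661254883, 43.939178466796875), (11, 10, 40, 33))
[(322.2, 200.6), (297.7, 226.2), (323.5, 250.9), (348.1, 224.9)] [322.86033662 225.57080695]
[(313.5, 197.4), (314.5, 212.6), (343.7, 212.2), (341.3, 197.0)] [328.22596584 204.63000317]
[(322.8, 200.8), (298.2, 226.4), (324.1, 251.2), (348.6, 225.1)] [323.40891104 225.78912693]
[(313.9, 197.3), (315.0, 212.5), (344.1, 212.1), (341.7, 196.9)] [328.6529006  204.52988833]
```

View pics/c2.png

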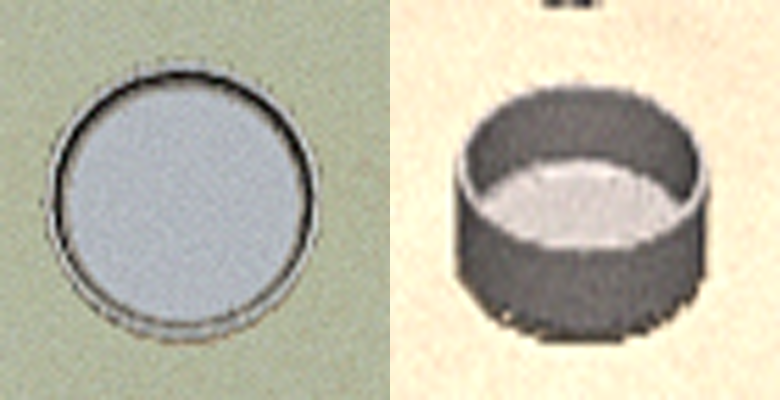

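Emit:
{"method": "play_rows", "body": {"series": [[0.024, 0.002, -0.038, 0, 0, 0, 0.085], [0.024, 0.002, -0.038, 0, 0, 0, 0.085], [0.024, 0.002, -0.038, 0, 0, 0, 0.085], [0.024, 0.002, -0.038, 0, 0, 0, 0.085], [0.024, 0.002, -0.038, 0, 0, 0, 0.085], [0.024, 0.002, -0.038, 0, 0, 0, 0.085], [0.024, 0.002, -0.038, 0, 0, 0, 0.085], [0.024, 0.002, -0.038, 0, 0, 0, 0.085], [0.024, 0.002, -0.038, 0, 0, 0, 0.085], [0.024, 0.002, -0.038, 0, 0, 0, 0.085]]}}

```text
clock: 1.4
position: [484.5, -250.0, 211.1]
ee_rot: [-0.425, -0.566, 0.566, 0.422]
contact_force: [0.7, -0.2, 0.3]
gripper_width: 85.4
```

```bash
python3 -c "
from h import *
st();plan([603,-108,130],down(107))"
```

```text
1.4 p [ 484.5 -250.   211.1] F [ 0.7 -0.2  0.3] w 85.4 j [-0.18  0.26 -0.22  0.   -1.08 -1.11]
[[-0.282  0.003 -0.959]
 [ 0.959 -0.003 -0.282]
 [-0.004 -1.    -0.002]]
n 5 w/row [ 0.0005 -0.0021 -0.0008] total turn deg 0.7
[ 0.0206  0.0162 -0.0307]
[ 0.0205  0.0162 -0.0308]
[ 0.0205  0.0162 -0.0308]
[ 0.0204  0.0162 -0.0309]
[ 0.0203  0.0162 -0.0309]
```

Emit:
{"method": "play_rows", "body": {"series": [[0.021, 0.016, -0.031, 0, 0, 0, 0.085], [0.021, 0.016, -0.031, 0, 0, 0, 0.085], [0.021, 0.016, -0.031, 0, 0, 0, 0.085], [0.02, 0.016, -0.031, 0, 0, 0, 0.085], [0.015, 0.012, -0.025, 0, 0, 0, 0.085], [0, 0, 0, 0, 0, 0, 0.085]]}}

```text
clock: 2.0
position: [608.6, -103.2, 134.0]
ee_rot: [0.425, 0.569, -0.567, -0.418]
contact_force: [-0.3, -0.2, 0.9]
gripper_width: 85.1
```

```bash
python3 -c "
from h import *
st();plan([603,-108,60],down(107));plan([603,-108,30],down(107))"
```

```text
2.0 p [ 608.6 -103.2  134. ] F [-0.3 -0.2  0.9] w 85.1 j [ 0.1   0.45 -0.15  0.01 -0.96 -1.38]
[[-0.29   0.009 -0.957]
 [ 0.957 -0.004 -0.29 ]
 [-0.007 -1.    -0.008]]
n 2 w/row [ 0.0038 -0.0014 -0.0035] total turn deg 0.6
[-0.0012  0.037   0.0037]
[-0.0014  0.037   0.0035]
n 3 w/row [ 0.0026 -0.0009 -0.0023] total turn deg 0.6
[-0.0007  0.0347  0.0025]
[-0.0008  0.0347  0.0024]
[-0.0009  0.0347  0.0023]
```

Emit:
{"method": "play_rows", "body": {"series": [[-0.002, 0.01, 0.007, 0.004, -0.002, -0.004, 0.085], [0, 0.02, 0, 0.004, -0.001, -0.003, 0.085], [0, 0.03, 0, 0, 0, 0, 0.085], [0, 0.03, 0, 0, 0, 0, 0.085], [0, 0.014, 0, 0, 0, 0, 0.085], [0, 0, 0, 0, 0, 0, 0.085]]}}

```text
clock: 2.6
position: [598.5, -111.9, 27.2]
ee_rot: [0.422, 0.568, -0.567, -0.422]
contact_force: [-0.5, -0.4, -0.2]
gripper_width: 85.2
```

```bash
python3 -c "
from h import *
st();plan([603,-108,30],down(107))"
```

```text
2.6 p [ 598.5 -111.9   27.2] F [-0.5 -0.4 -0.2] w 85.2 j [ 0.08  0.57 -0.26 -0.   -0.74 -1.36]
[[-0.289  0.    -0.957]
 [ 0.957  0.001 -0.289]
 [ 0.001 -1.    -0.   ]]
n 1 w/row [ 0.0004 -0.0038  0.0009] total turn deg 0.2
[ 0.0024 -0.0028 -0.0054]
```

Emit:
{"method": "play_rows", "body": {"series": [[0.002, -0.003, -0.005, 0, 0, 0, 0.085], [0, 0, 0, 0, 0, 0, 0.05], [0, 0, 0, 0, 0, 0, 0.05], [0, 0, 0, 0, 0, 0, 0.05], [0, 0, 0, 0, 0, 0, 0.05], [0, 0, 0, 0, 0, 0, 0.05]]}}

```text
clock: 3.2
position: [603.6, -110.0, 34.7]
ee_rot: [0.424, 0.569, -0.565, -0.421]
contact_force: [-0.6, -0.4, -1.6]
gripper_width: 65.4
```

```bash
python3 -c "
from h import *
st()"
```

```text
3.2 p [ 603.6 -110.    34.7] F [-0.6 -0.4 -1.6] w 65.4 j [ 0.08  0.56 -0.25 -0.   -0.75 -1.36]
[[-0.287  0.006 -0.958]
 [ 0.958  0.002 -0.287]
 [-0.    -1.    -0.006]]
```

Emit:
{"method": "play_rows", "body": {"series": [[0, -0.02, 0, 0, 0, 0, 0.05], [0, -0.035, 0, 0, 0, 0, 0.05], [0, -0.025, 0, 0, 0, 0, 0.05], [0, 0, 0, 0, 0, 0, 0.05]]}}

```text
clock: 3.6
position: [601.5, -110.0, 115.0]
ee_rot: [0.422, 0.568, -0.567, -0.423]
contact_force: [-0.0, 0.1, -2.0]
gripper_width: 65.5
```

```bash
python3 -c "
from h import *
st();plan([443.5,63,115],down(107),8)
t=cam('top');s=cam('side');cv2.imwrite('pics/c3.png',np.hstack([crop(t,355,120,80,80,400,400,2),crop(s,290,110,80,80,400,400,1.5)]))"
```

```text
3.6 p [ 601.5 -110.   115. ] F [-0.   0.1 -2. ] w 65.5 j [ 0.08  0.46 -0.18 -0.   -0.93 -1.36]
[[-0.286  0.    -0.958]
 [ 0.958  0.002 -0.286]
 [ 0.001 -1.    -0.001]]
n 8 w/row [ 0.0001 -0.0008  0.0002] total turn deg 0.4
[0.0264 0.     0.0127]
[0.0264 0.     0.0127]
[0.0264 0.     0.0127]
[0.0264 0.     0.0127]
[0.0264 0.     0.0126]
[0.0264 0.     0.0126]
[0.0264 0.     0.0126]
[ 0.0264 -0.      0.0126]
```

View pics/c3.png

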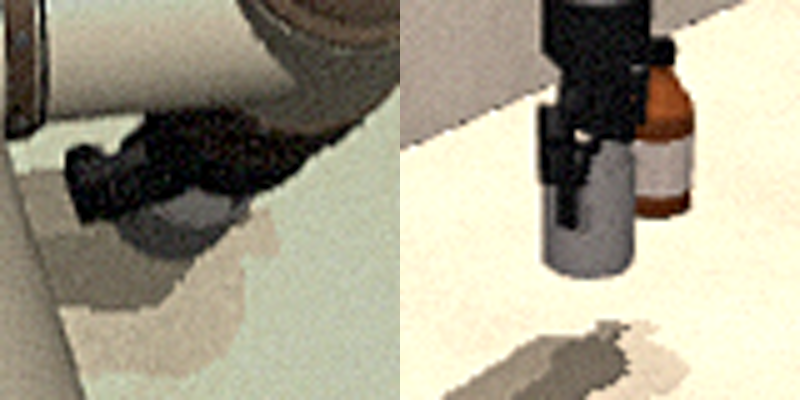

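Emit:
{"method": "play_rows", "body": {"series": [[0.015, 0, 0.007, 0, 0, 0, 0.05], [0.03, 0, 0.014, 0, 0, 0, 0.05], [0.03, 0, 0.014, 0, 0, 0, 0.05], [0.03, 0, 0.014, 0, 0, 0, 0.05], [0.03, 0, 0.014, 0, 0, 0, 0.05], [0.03, 0, 0.014, 0, 0, 0, 0.05], [0.024, 0, 0.012, 0, 0, 0, 0.05], [0.012, 0, 0.006, 0, 0, 0, 0.05], [0, 0, 0, 0, 0, 0, 0.05]]}}

```text
clock: 4.6
position: [434.8, 58.2, 97.3]
ee_rot: [-0.415, -0.556, 0.575, 0.434]
contact_force: [-0.0, -0.1, -1.4]
gripper_width: 66.1
```

```bash
python3 -c "
from h import *
st();plan([443.5,63,60],down(107),2)"
```

```text
4.6 p [434.8  58.2  97.3] F [-0.  -0.1 -1.4] w 66.1 j [ 0.5   0.25 -0.58 -0.02 -0.77 -1.77]
[[-0.279 -0.037 -0.959]
 [ 0.96  -0.004 -0.279]
 [ 0.006 -0.999  0.037]]
n 2 w/row [-0.0183 -0.0067  0.0032] total turn deg 2.3
[ 0.001   0.0185 -0.0055]
[ 0.001   0.0186 -0.0052]
```

Emit:
{"method": "play_rows", "body": {"series": [[0.002, 0.0, -0.0105, -0.036, -0.012, 0.006, 0.05], [0, 0, 0, 0, 0, 0, 0.05], [0, 0, 0, 0, 0, 0, 0.05]]}}

```text
clock: 4.9
position: [442.6, 62.0, 94.1]
ee_rot: [-0.42, -0.566, 0.57, 0.422]
contact_force: [-1.5, 0.3, -1.0]
gripper_width: 65.7
```

```bash
python3 -c "
from h import *
st();plan([443.5,63,42],down(107),3)"
```

```text
4.9 p [442.6  62.   94.1] F [-1.5  0.3 -1. ] w 65.7 j [ 0.5   0.25 -0.6  -0.   -0.73 -1.78]
[[-0.291 -0.006 -0.957]
 [ 0.957 -0.003 -0.291]
 [-0.001 -1.     0.007]]
n 3 w/row [-0.0023 -0.0003 -0.0002] total turn deg 0.4
[ 0.0003  0.0174 -0.0005]
[ 0.0002  0.0174 -0.0005]
[ 0.0002  0.0174 -0.0004]
```

Emit:
{"method": "play_rows", "body": {"series": [[0, 0.015, -0.001, -0.004, 0, 0, 0.05], [0, 0.018, 0, 0, 0, 0, 0.05], [0, 0.012, 0, 0, 0, 0, 0.05], [0, 0.004, 0, 0, 0, 0, 0.05], [0, 0, 0, 0, 0, 0, 0.05]]}}

```text
clock: 5.4
position: [444.1, 59.8, 42.3]
ee_rot: [-0.421, -0.565, 0.569, 0.424]
contact_force: [0.7, 0.2, -1.4]
gripper_width: 65.9
```

```bash
python3 -c "
from h import *
st();plan([443.5,63,40],down(107),1)"
```

```text
5.4 p [444.1  59.8  42.3] F [ 0.7  0.2 -1.4] w 65.9 j [ 0.5   0.34 -0.65 -0.   -0.59 -1.78]
[[-0.286 -0.006 -0.958]
 [ 0.958 -0.003 -0.286]
 [-0.001 -1.     0.007]]
n 1 w/row [-0.0068 -0.0061 -0.0009] total turn deg 0.5
[ 0.0032  0.0023 -0.0004]
```

Emit:
{"method": "play_rows", "body": {"series": [[0.003, 0.002, 0, -0.006, 0, 0, 0.05], [0, 0.001, 0, 0, 0, 0, 0.05], [0, 0.001, 0, 0, 0, 0, 0.05], [0, 0, 0, 0, 0, 0, 0.05]]}}

```text
clock: 5.8
position: [444.3, 63.1, 39.4]
ee_rot: [0.423, 0.568, -0.566, -0.422]
contact_force: [-0.6, -0.1, -1.3]
gripper_width: 65.7
```

Emit:
{"method": "play_rows", "body": {"series": [[0, 0.001, 0, 0, 0, 0, 0.05], [0, 0.001, 0, 0, 0, 0, 0.05], [0, 0.0, 0, 0, 0, 0, 0.05]]}}

```text
clock: 6.1
position: [444.7, 63.3, 37.8]
ee_rot: [0.423, 0.568, -0.566, -0.422]
contact_force: [0.1, 0.6, -1.6]
gripper_width: 66.0
```

Emit:
{"method": "play_rows", "body": {"series": [[0, 0.001, 0, 0, 0, 0, 0.05], [0, 0.001, 0, 0, 0, 0, 0.05], [0, 0.001, 0, 0, 0, 0, 0.05], [0, 0, 0, 0, 0, 0, 0.05]]}}

```text
clock: 6.5
position: [445.1, 63.5, 37.7]
ee_rot: [0.423, 0.568, -0.566, -0.421]
contact_force: [-0.1, 0.0, -1.0]
gripper_width: 65.6
```

Emit:
{"method": "play_rows", "body": {"series": [[0, 0.003, 0, 0, 0, 0, 0.05], [0, 0.002, 0, 0, 0, 0, 0.05], [0, 0, 0, 0, 0, 0, 0.05]]}}

```text
clock: 6.8
position: [445.9, 63.8, 38.0]
ee_rot: [0.423, 0.569, -0.566, -0.42]
contact_force: [0.1, -1.0, -2.1]
gripper_width: 65.9
```

Emit:
{"method": "play_rows", "body": {"series": [[0, 0.003, 0, 0, 0, 0, 0.05]]}}

```text
clock: 6.9
position: [446.7, 64.0, 37.2]
ee_rot: [0.424, 0.57, -0.566, -0.419]
contact_force: [-12.9, 1.0, 45.0]
gripper_width: 65.7
```

Emit:
{"method": "play_rows", "body": {"series": [[0, -0.001, 0, 0, 0, 0, 0.05], [0, 0, 0, 0, 0, 0, 0.073], [0, 0, 0, 0, 0, 0, 0.073], [0, 0, 0, 0, 0, 0, 0.073], [0, -0.005, 0, 0, 0, 0, 0.076], [0, -0.02, 0, 0, 0, 0, 0.08], [0, -0.035, 0, 0, 0, 0, 0.085], [0, -0.045, 0, 0, 0, 0, 0.085], [0, -0.035, 0, 0, 0, 0, 0.085], [0, 0, 0, 0, 0, 0, 0.085]]}}

```text
clock: 7.9
position: [445.8, 63.6, 182.2]
ee_rot: [0.423, 0.568, -0.568, -0.419]
contact_force: [0.2, 0.5, 0.6]
gripper_width: 85.2
```

```bash
python3 -c "
from h import *
st();plan([442.5,-300,190],down(107))
s=cam('side');t=cam('top');cv2.imwrite('pics/c4.png',np.hstack([crop(t,285,180,80,80,400,400,2),crop(s,288,165,80,80,400,400,1.5)]))"
```

```text
7.9 p [445.8  63.6 182.2] F [0.2 0.5 0.6] w 85.2 j [ 0.51  0.13 -0.48  0.01 -0.96 -1.79]
[[-0.291  0.005 -0.957]
 [ 0.957 -0.003 -0.291]
 [-0.004 -1.    -0.004]]
n 9 w/row [ 0.0004 -0.0002 -0.0005] total turn deg 0.3
[-0.0386 -0.0008  0.0121]
[-0.0385 -0.0008  0.0121]
[-0.0385 -0.0008  0.0121]
[-0.0385 -0.0008  0.0121]
[-0.0385 -0.0008  0.0121]
[-0.0385 -0.0008  0.0121]
[-0.0385 -0.0008  0.0121]
[-0.0385 -0.0008  0.0121]
[-0.0385 -0.0009  0.0121]
```

View pics/c4.png

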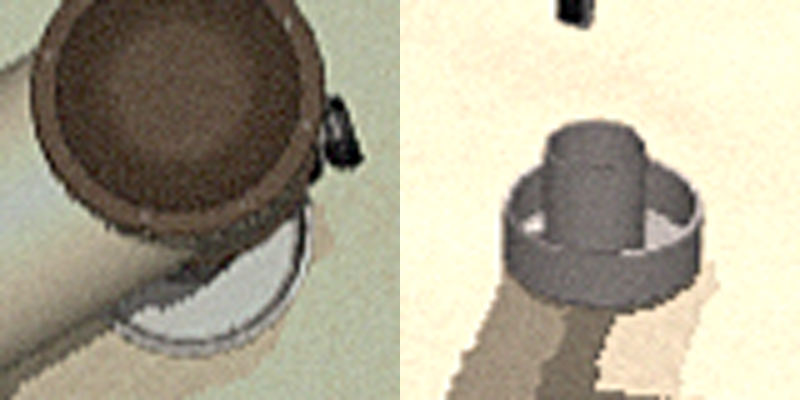

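Emit:
{"method": "play_rows", "body": {"series": [[-0.025, 0, 0.008, 0, 0, 0, 0.085], [-0.041, -0.002, 0.013, 0, 0, 0, 0.085], [-0.041, -0.002, 0.013, 0, 0, 0, 0.085], [-0.041, -0.002, 0.013, 0, 0, 0, 0.085], [-0.041, -0.002, 0.013, 0, 0, 0, 0.085], [-0.041, -0.002, 0.013, 0, 0, 0, 0.085], [-0.041, -0.002, 0.013, 0, 0, 0, 0.085], [-0.03, 0, 0.01, 0, 0, 0, 0.085], [-0.015, 0, 0.005, 0, 0, 0, 0.085], [0, 0, 0, 0, 0, 0, 0.085]]}}

```text
clock: 9.0
position: [428.7, -280.4, 174.4]
ee_rot: [-0.41, -0.56, 0.577, 0.432]
contact_force: [0.7, 0.5, -0.6]
gripper_width: 85.0
```

```bash
python3 -c "
from h import *
st();plan([442.3,-300,150],down(107),1)
t=cam('top');s=cam('side');cv2.imwrite('pics/c5.png',np.hstack([crop(t,285,185,75,75,450,450,2)[:,:390],crop(s,290,160,75,75,450,450,1.5)[:,:390]]))"
```

```text
9.0 p [ 428.7 -280.4  174.4] F [ 0.7  0.5 -0.6] w 85.0 j [-0.26  0.26 -0.33  0.01 -1.01 -1.03]
[[-0.291 -0.039 -0.956]
 [ 0.957 -0.001 -0.291]
 [ 0.01  -0.999  0.038]]
n 1 w/row [-0.0375 -0.001   0.0099] total turn deg 2.2
[-0.0229  0.0239 -0.0082]
```

View pics/c5.png

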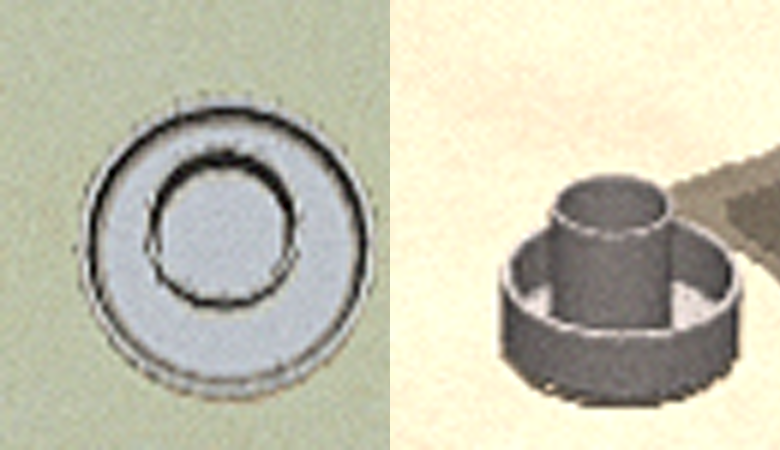

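Emit:
{"method": "play_rows", "body": {"series": [[-0.022, 0.003, -0.012, -0.037, 0, 0.01, 0.085], [0, 0, 0, 0, 0, 0, 0.085], [0, 0, 0, 0, 0, 0, 0.085]]}}

```text
clock: 9.4
position: [446.0, -293.2, 169.1]
ee_rot: [-0.418, -0.569, 0.569, 0.421]
contact_force: [0.6, -0.5, -0.5]
gripper_width: 85.1
```

```bash
python3 -c "
from h import *
st();plan([442.3,-300,90],down(107),1)
t=cam('top');s=cam('side');print(tri(t,(321.9,223),s,(326.8,194.3)),onz(t,(321.9,223),85),onz(s,(326.8,194.3),85))"
```

```text
9.4 p [ 446.  -293.2  169.1] F [ 0.6 -0.5 -0.5] w 85.1 j [-0.28  0.29 -0.3  -0.   -0.98 -0.99]
[[-0.297 -0.004 -0.955]
 [ 0.955  0.002 -0.297]
 [ 0.003 -1.     0.003]]
n 1 w/row [-0.0029  0.0046  0.0034] total turn deg 0.4
[-0.0057  0.0791  0.0054]
(array([447.52833526,  65.9403513 ,  83.26550168]), np.float64(1.3185198762415458)) [446.86077585  65.52201816  85.        ] [446.19661218  68.47376141  85.        ]
```

Emit:
{"method": "play_rows", "body": {"series": [[-0.007, 0.01, 0.004, 0, 0, 0, 0.085], [0, 0.025, 0, 0, 0, 0, 0.085], [0, 0.03, 0, 0, 0, 0, 0.085], [0, 0.018, 0, 0, 0, 0, 0.085], [0, 0, 0, 0, 0, 0, 0.085], [0, 0, 0, 0, 0, 0, 0.085]]}}

```text
clock: 10.1
position: [443.4, -300.2, 83.5]
ee_rot: [-0.417, -0.57, 0.57, 0.419]
contact_force: [0.9, -0.1, 0.5]
gripper_width: 85.3
```

```bash
python3 -c "
from h import *
st();plan([442.3,-300,80],down(107),1)"
```

```text
10.1 p [ 443.4 -300.2   83.5] F [ 0.9 -0.1  0.5] w 85.3 j [-0.29  0.39 -0.4  -0.   -0.78 -0.97]
[[-0.301 -0.002 -0.954]
 [ 0.954  0.001 -0.301]
 [ 0.002 -1.     0.001]]
n 1 w/row [-0.0013  0.0089  0.0018] total turn deg 0.5
[0.0005 0.0035 0.001 ]
```

Emit:
{"method": "play_rows", "body": {"series": [[0, 0.003, 0.001, 0, 0.008, 0, 0.085], [0, 0, 0, 0, 0, 0, 0.03], [0, 0, 0, 0, 0, 0, 0.03], [0, 0, 0, 0, 0, 0, 0.03], [0, 0, 0, 0, 0, 0, 0.03], [0, 0, 0, 0, 0, 0, 0.03], [0, 0, 0, 0, 0, 0, 0.03]]}}

```text
clock: 10.8
position: [444.0, -301.0, 83.9]
ee_rot: [0.422, 0.569, -0.568, -0.419]
contact_force: [-0.1, -0.6, -1.5]
gripper_width: 47.6
```

```bash
python3 -c "
from h import *
st();plan([442.3,-300,235],down(107),4)"
```

```text
10.8 p [ 444.  -301.    83.9] F [-0.1 -0.6 -1.5] w 47.6 j [-0.29  0.39 -0.4  -0.   -0.77 -0.98]
[[-0.293  0.004 -0.956]
 [ 0.956 -0.001 -0.293]
 [-0.002 -1.    -0.004]]
n 4 w/row [ 0.001   0.0001 -0.0005] total turn deg 0.3
[ 0.0003 -0.0378  0.0002]
[ 0.0003 -0.0378  0.0002]
[ 0.0003 -0.0378  0.0003]
[ 0.0003 -0.0378  0.0003]
```

Emit:
{"method": "play_rows", "body": {"series": [[0, -0.02, 0, 0, 0, 0, 0.03], [0, -0.04, 0, 0, 0, 0, 0.03], [0, -0.045, 0, 0, 0, 0, 0.03], [0, -0.03, 0, 0, 0, 0, 0.03], [0, 0, 0, 0, 0, 0, 0.03]]}}

```text
clock: 11.3
position: [441.8, -300.6, 221.0]
ee_rot: [-0.419, -0.568, 0.568, 0.422]
contact_force: [0.0, 0.1, -1.5]
gripper_width: 47.1
```

```bash
python3 -c "
from h import *
st();plan([446.5,65.5,215],down(107),9)"
```

```text
11.3 p [ 441.8 -300.6  221. ] F [ 0.   0.1 -1.5] w 47.1 j [-0.29  0.24 -0.23 -0.   -1.11 -0.98]
[[-0.292 -0.003 -0.956]
 [ 0.956  0.002 -0.292]
 [ 0.003 -1.     0.002]]
n 9 w/row [-0.0003 -0.      0.0003] total turn deg 0.2
[ 0.0387  0.0007 -0.0124]
[ 0.0387  0.0007 -0.0124]
[ 0.0387  0.0007 -0.0124]
[ 0.0387  0.0007 -0.0124]
[ 0.0387  0.0007 -0.0124]
[ 0.0387  0.0007 -0.0124]
[ 0.0387  0.0007 -0.0124]
[ 0.0387  0.0007 -0.0124]
[ 0.0387  0.0007 -0.0124]
```

Emit:
{"method": "play_rows", "body": {"series": [[0.02, 0, -0.007, 0, 0, 0, 0.03], [0.035, 0, -0.012, 0, 0, 0, 0.03], [0.042, 0, -0.014, 0, 0, 0, 0.03], [0.042, 0, -0.014, 0, 0, 0, 0.03], [0.042, 0, -0.014, 0, 0, 0, 0.03], [0.042, 0, -0.014, 0, 0, 0, 0.03], [0.042, 0, -0.014, 0, 0, 0, 0.03], [0.035, 0, -0.012, 0, 0, 0, 0.03], [0.02, 0, -0.005, 0, 0, 0, 0.03], [0, 0, 0, 0, 0, 0, 0.03]]}}

```text
clock: 12.3
position: [445.2, 48.2, 211.3]
ee_rot: [-0.417, -0.564, 0.57, 0.428]
contact_force: [0.1, -1.3, -2.0]
gripper_width: 46.8
```

```bash
python3 -c "
from h import *
st();plan([445.5,65.5,205],down(107),1)"
```

```text
12.3 p [445.2  48.2 211.3] F [ 0.1 -1.3 -2. ] w 46.8 j [ 0.47  0.11 -0.42 -0.01 -1.06 -1.74]
[[-0.286 -0.017 -0.958]
 [ 0.958  0.003 -0.286]
 [ 0.008 -1.     0.016]]
n 1 w/row [-0.0158 -0.0071  0.008 ] total turn deg 1.1
[ 0.0165  0.0064 -0.0053]
```

Emit:
{"method": "play_rows", "body": {"series": [[0.016, 0, -0.005, -0.015, -0.007, 0.008, 0.03], [0, 0, 0, 0, 0, 0, 0.03], [0, 0, 0, 0, 0, 0, 0.03]]}}

```text
clock: 12.6
position: [443.5, 64.1, 208.5]
ee_rot: [-0.419, -0.566, 0.571, 0.422]
contact_force: [0.7, 0.5, -1.4]
gripper_width: 47.3
```

```bash
python3 -c "
from h import *
st();plan([445.5,65.5,185],down(107),1)
s=cam('side');t=cam('top');cv2.imwrite('pics/c6.png',np.hstack([crop(t,285,180,80,80,400,400,2),crop(s,280,130,100,110,400,440,1.5)[40:]]))
print(proj(s,[446.5,65.5,85]))"
```

```text
12.6 p [443.5  64.1 208.5] F [ 0.7  0.5 -1.4] w 47.3 j [ 0.51  0.1  -0.43 -0.   -1.04 -1.78]
[[-0.293 -0.006 -0.956]
 [ 0.956 -0.003 -0.293]
 [-0.001 -1.     0.007]]
n 1 w/row [-0.007   0.0005 -0.0008] total turn deg 0.4
[ 0.0008  0.0234 -0.0025]
[327.34875378 193.91681095]
```

View pics/c6.png

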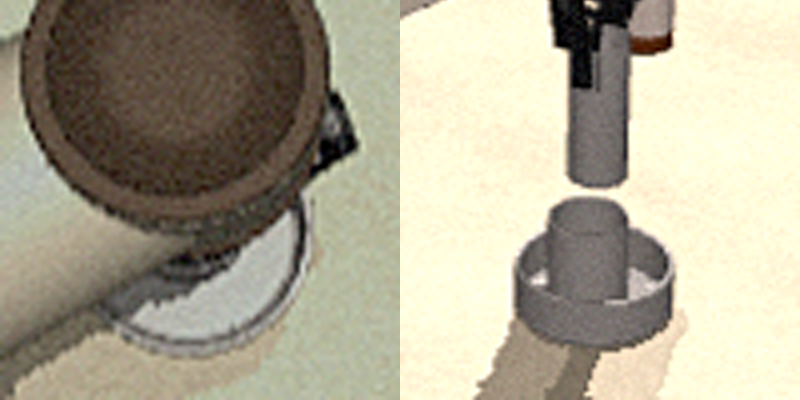

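```bash
python3 -c "
from h import *
s=cam('side')
for c in [(443.5,64.1),(446.5,65.5)]:
  print([proj(s,[*c,z]).round(1) for z in (85,124.5,200)])
print(onz(s,(329.5,183.7),124.5), s['R'][:,0])
# measure cup left/right edges and beaker edges by darkness
g=cv2.cvtColor(s['color'],7)
for r in range(158,208,3): print(r,g[r,310:345].tolist()) if r in(164,170,176,194,200,206) else 0
"
```

```text
[array([328.3, 194.1]), array([328.6, 183.3]), array([329.1, 162. ])]
[array([327.3, 193.9]), array([327.6, 183.2]), array([328. , 161.8])]
[439.81565619  63.94682661 124.5       ] [-0.7331265  -0.68007324  0.00509133]
164 [171, 170, 170, 173, 177, 178, 171, 179, 177, 179, 176, 157, 78, 47, 67, 75, 82, 80, 78, 79, 77, 80, 73, 72, 73, 66, 50, 125, 170, 176, 172, 173, 173, 167, 171]
170 [170, 167, 174, 173, 174, 170, 172, 173, 169, 176, 176, 137, 67, 57, 72, 70, 79, 74, 81, 75, 78, 81, 78, 73, 71, 60, 37, 164, 180, 173, 178, 173, 175, 173, 174]
176 [167, 170, 171, 168, 165, 164, 165, 165, 163, 165, 176, 124, 66, 58, 70, 70, 74, 73, 77, 77, 75, 73, 71, 70, 72, 63, 31, 166, 180, 174, 176, 176, 170, 172, 175]
194 [171, 177, 171, 177, 175, 179, 158, 81, 42, 57, 69, 71, 73, 75, 76, 79, 80, 76, 74, 76, 77, 72, 73, 70, 66, 50, 45, 150, 175, 173, 172, 173, 175, 169, 174]
200 [167, 156, 98, 69, 62, 76, 60, 58, 55, 65, 69, 75, 70, 83, 77, 82, 78, 81, 82, 76, 78, 80, 77, 70, 71, 66, 53, 70, 80, 71, 74, 62, 64, 65, 121]
206 [57, 52, 66, 69, 65, 67, 56, 51, 58, 64, 73, 74, 74, 77, 74, 79, 76, 82, 78, 86, 77, 77, 76, 73, 69, 62, 47, 73, 70, 66, 64, 65, 69, 60, 62]
```

Emit:
{"method": "play_rows", "body": {"series": [[0.002, 0.01, -0.004, -0.007, 0, 0, 0.03], [0, 0.01, 0, 0, 0, 0, 0.03], [0, 0, 0, 0, 0, 0, 0.03], [0, 0, 0, 0, 0, 0, 0.03]]}}

```text
clock: 13.15
position: [447.5, 64.7, 188.2]
ee_rot: [0.422, 0.568, -0.567, -0.421]
contact_force: [0.2, 0.2, -0.9]
gripper_width: 47.3
```

```bash
python3 -c "
from h import *
st();plan([447,67,160],down(107),1)
s=cam('side');g=cv2.cvtColor(s['color'],7)
for r in (176,194): print(r,g[r,314:341].tolist())"
```

```text
13.15 p [447.5  64.7 188.2] F [ 0.2  0.2 -0.9] w 47.3 j [ 0.51  0.13 -0.46  0.   -0.98 -1.78]
[[-0.288  0.001 -0.958]
 [ 0.958 -0.001 -0.288]
 [-0.001 -1.    -0.001]]
n 1 w/row [ 0.0011 -0.0045 -0.0009] total turn deg 0.3
[ 0.0024  0.0282 -0.0002]
176 [164, 161, 165, 168, 168, 169, 130, 66, 59, 73, 74, 79, 75, 76, 78, 74, 77, 71, 76, 65, 59, 59, 167, 180, 168, 173, 171]
194 [173, 180, 155, 79, 45, 53, 67, 75, 74, 69, 82, 74, 84, 78, 80, 77, 74, 76, 72, 66, 63, 45, 51, 153, 183, 170, 167]
```

Emit:
{"method": "play_rows", "body": {"series": [[0.002, 0.004, -0.001, 0, -0.004, 0, 0.03], [0, 0.01, 0, 0, 0, 0, 0.03], [0, 0.012, 0, 0, 0, 0, 0.03], [0, 0.004, 0, 0, 0, 0, 0.03], [0, 0, 0, 0, 0, 0, 0.03]]}}

```text
clock: 13.7
position: [448.2, 67.2, 156.6]
ee_rot: [0.421, 0.569, -0.568, -0.42]
contact_force: [-0.4, -0.2, -1.8]
gripper_width: 47.2
```

```bash
python3 -c "
from h import *
st();plan([447,67,97],down(107),4)"
```

```text
13.7 p [448.2  67.2 156.6] F [-0.4 -0.2 -1.8] w 47.2 j [ 0.51  0.17 -0.51  0.   -0.89 -1.78]
[[-0.292  0.002 -0.956]
 [ 0.956  0.    -0.292]
 [-0.    -1.    -0.002]]
n 4 w/row [ 0.0006 -0.     -0.0001] total turn deg 0.1
[0.     0.0149 0.0003]
[0.     0.0149 0.0003]
[0.     0.0149 0.0003]
[0.     0.0149 0.0003]
```

Bottom is inside the beaker's mouth without contact; continue down.

Emit:
{"method": "play_rows", "body": {"series": [[0, 0.012, 0.001, 0, 0, 0, 0.03], [0, 0.015, 0, 0, 0, 0, 0.03], [0, 0.015, 0, 0, 0, 0, 0.03], [0, 0.008, 0, 0, 0, 0, 0.03], [0, 0.003, 0, 0, 0, 0, 0.03], [0, 0, 0, 0, 0, 0, 0.03]]}}

```text
clock: 14.3
position: [449.7, 68.0, 103.9]
ee_rot: [0.422, 0.571, -0.567, -0.418]
contact_force: [-0.1, -0.3, -1.3]
gripper_width: 47.6
```

Emit:
{"method": "play_rows", "body": {"series": [[0, 0.003, 0, 0, 0, 0, 0.03], [0, 0.002, 0, 0, 0, 0, 0.03]]}}

```text
clock: 14.5
position: [450.8, 68.6, 99.9]
ee_rot: [0.422, 0.572, -0.566, -0.418]
contact_force: [0.2, 0.2, -2.4]
gripper_width: 47.3
```

```bash
python3 -c "
from h import *
st();plan([447.5,67,96],down(107),1)"
```

```text
14.5 p [450.8  68.6  99.9] F [ 0.2  0.2 -2.4] w 47.3 j [ 0.51  0.25 -0.58  0.   -0.73 -1.79]
[[-0.294  0.01  -0.956]
 [ 0.956  0.003 -0.294]
 [-0.    -1.    -0.011]]
n 1 w/row [ 0.0108  0.0021 -0.0003] total turn deg 0.6
[-0.0005  0.0039  0.0037]
```

Emit:
{"method": "play_rows", "body": {"series": [[-0.001, 0.002, 0.004, 0.011, 0.002, 0, 0.03], [0, 0.002, 0, 0, 0, 0, 0.03], [0, 0.002, 0, 0, 0, 0, 0.03], [0, 0.003, 0, 0, 0, 0, 0.03]]}}

```text
clock: 14.9
position: [448.8, 66.9, 93.3]
ee_rot: [0.421, 0.569, -0.568, -0.419]
contact_force: [-9.7, 1.9, 32.4]
gripper_width: 47.3
```

Emit:
{"method": "play_rows", "body": {"series": [[0, -0.001, 0, 0, 0, 0, 0.03], [0, 0, 0, 0, 0, 0, 0.055], [0, 0, 0, 0, 0, 0, 0.06], [0, 0, 0, 0, 0, 0, 0.07], [0, -0.005, 0, 0, 0, 0, 0.075], [0, -0.02, 0, 0, 0, 0, 0.08], [0, -0.04, 0, 0, 0, 0, 0.08], [0, -0.045, 0, 0, 0, 0, 0.08], [0, -0.045, 0, 0, 0, 0, 0.08], [0, -0.03, 0, 0, 0, 0, 0.08]]}}

```text
clock: 15.9
position: [446.0, 65.5, 282.9]
ee_rot: [-0.419, -0.566, 0.572, 0.421]
contact_force: [0.8, 0.7, -0.5]
gripper_width: 80.1
```

```bash
cat >> h.py <<'E'
def axis(heading,lean,yawsign=1):
    "tool y along (cos h sin lean, sin h sin lean, -cos lean); jaws x level, = left(+)/right(-) of heading"
    h,l=np.radians([heading,lean]); y=np.array([np.cos(h)*np.sin(l),np.sin(h)*np.sin(l),-np.cos(l)]); x=yawsign*np.array([-np.sin(h),np.cos(h),0]); return R.from_matrix(np.c_[x,y,np.cross(x,y)])
E
python3 -c "
from h import *
st()
for l in (0,45): plan([446,66,250],axis(8,l),6)
plan([500,300,300],axis(8,45),8)"
```

```text
15.9 p [446.   65.5 282.9] F [ 0.8  0.7 -0.5] w 80.1 j [ 0.51  0.05 -0.3   0.   -1.23 -1.78]
[[-0.294 -0.007 -0.956]
 [ 0.956 -0.006 -0.294]
 [-0.003 -1.     0.009]]
n 6 w/row [-0.0014  0.0264 -0.0007] total turn deg 9.1
[ 0.0001  0.0055 -0.0001]
[ 0.0001  0.0055 -0.0001]
[ 0.0001  0.0055 -0.    ]
[ 0.0001  0.0055 -0.    ]
[ 0.0001  0.0055 -0.    ]
[ 0.0001  0.0055 -0.    ]
n 6 w/row [-0.132   0.0253  0.0097] total turn deg 46.3
[ 0.0001  0.0055 -0.0001]
[0.0001 0.0054 0.0007]
[0.0002 0.0053 0.0014]
[0.0002 0.0051 0.0021]
[0.0002 0.0048 0.0027]
[0.0001 0.0044 0.0033]
n 8 w/row [-0.099   0.019   0.0073] total turn deg 46.3
[ 0.026  -0.0024 -0.015 ]
[ 0.0263 -0.0011 -0.0147]
[ 0.0266  0.0002 -0.0143]
[ 0.0268  0.0014 -0.0137]
[ 0.0271  0.0025 -0.013 ]
[ 0.0274  0.0035 -0.0122]
[ 0.0276  0.0045 -0.0112]
[ 0.0279  0.0053 -0.0102]
```

Emit:
{"method": "play_rows", "body": {"series": [[0.025, -0.002, -0.012, -0.1, 0.02, 0.007, 0.08], [0.026, -0.001, -0.012, -0.1, 0.02, 0.007, 0.08], [0.026, 0.001, -0.012, -0.1, 0.02, 0.007, 0.08], [0.027, 0.002, -0.012, -0.1, 0.02, 0.007, 0.08], [0.027, 0.003, -0.011, -0.1, 0.02, 0.007, 0.08], [0.027, 0.004, -0.01, -0.1, 0.02, 0.007, 0.08], [0.027, 0.005, -0.01, -0.1, 0.02, 0.007, 0.08], [0.027, 0.005, -0.01, -0.08, 0.02, 0.007, 0.08], [0, 0, 0, 0, 0, 0, 0.06]]}}

```text
clock: 16.8
position: [502.3, 270.9, 336.2]
ee_rot: [0.591, 0.691, -0.317, -0.269]
contact_force: [-0.0, 0.7, 0.5]
gripper_width: 67.2
```

```bash
python3 -c "
from h import *
st();plan([483,300,207],axis(8,45),4)"
```

```text
16.8 p [502.3 270.9 336.2] F [-0.   0.7  0.5] w 67.2 j [ 0.88 -0.05 -0.74  1.01 -0.54 -3.1 ]
[[-0.157  0.647 -0.746]
 [ 0.988  0.1   -0.12 ]
 [-0.003 -0.756 -0.654]]
n 4 w/row [-0.018   0.0038  0.0024] total turn deg 4.2
[0.008  0.022  0.0239]
[0.008  0.0216 0.0243]
[0.008  0.0211 0.0247]
[0.0079 0.0207 0.0251]
```

Emit:
{"method": "play_rows", "body": {"series": [[0, 0, 0, 0, -0.145, 0, 0.06], [0, 0, 0, 0, -0.145, 0, 0.06], [0, 0, 0, 0, -0.145, 0, 0.06], [0, 0, 0, 0, -0.145, 0, 0.06], [0, 0, 0, 0, -0.145, 0, 0.06], [0, 0, 0, 0, -0.145, 0, 0.06], [0, 0, 0, 0, -0.145, 0, 0.06], [0, 0, 0, 0, -0.145, 0, 0.06], [0, 0, 0, 0, -0.145, 0, 0.06], [0, 0, 0, 0, -0.145, 0, 0.06]]}}

```text
clock: 17.8
position: [500.3, 264.1, 333.9]
ee_rot: [0.216, 0.688, -0.638, 0.271]
contact_force: [0.7, 0.3, -0.1]
gripper_width: 60.0
```

Emit:
{"method": "play_rows", "body": {"series": [[0, 0, 0, 0, -0.145, 0, 0.06], [0, 0, 0, 0, -0.145, 0, 0.06], [0, 0, 0, 0, -0.145, 0, 0.06], [0, 0, 0, 0, -0.145, 0, 0.06], [0, 0, 0, 0, -0.145, 0, 0.06], [0, 0, 0, 0, -0.145, 0, 0.06], [0, 0, 0, 0, -0.145, 0, 0.06], [0, 0, 0, 0, -0.145, 0, 0.06], [0, 0, 0, 0, -0.145, 0, 0.06], [0, 0, 0, 0, -0.1, 0, 0.06]]}}

```text
clock: 18.8
position: [498.2, 256.6, 331.9]
ee_rot: [-0.265, 0.334, -0.622, 0.657]
contact_force: [-0.8, 0.4, 0.4]
gripper_width: 59.9
```

```bash
python3 -c "
from h import *
st();plan([483,300,207],axis(8,45,-1),5)"
```

```text
18.8 p [498.2 256.6 331.9] F [-0.8  0.4  0.4] w 59.9 j [ 0.87 -0.06 -0.75  0.99 -0.55 -0.12]
[[ 0.003  0.639  0.769]
 [-0.994  0.086 -0.067]
 [-0.109 -0.764  0.636]]
n 5 w/row [ 0.0167 -0.0348  0.0022] total turn deg 11.1
[-0.0059  0.0179 -0.0188]
[-0.0065  0.0176 -0.0189]
[-0.0071  0.0173 -0.0189]
[-0.0078  0.017  -0.019 ]
[-0.0084  0.0167 -0.019 ]
```

Emit:
{"method": "play_rows", "body": {"series": [[-0.006, 0.018, -0.019, 0.017, -0.035, 0.002, 0.06], [-0.0065, 0.018, -0.019, 0.017, -0.035, 0.002, 0.06], [-0.007, 0.017, -0.019, 0.017, -0.035, 0.002, 0.06], [-0.008, 0.017, -0.019, 0.017, -0.035, 0.002, 0.06], [-0.008, 0.016, -0.018, 0.015, -0.035, 0.002, 0.06], [0, 0, 0, 0, 0, 0, 0.06], [0, 0, 0, 0, 0, 0, 0.06]]}}

```text
clock: 19.5
position: [488.0, 294.3, 231.1]
ee_rot: [-0.282, 0.263, -0.614, 0.689]
contact_force: [-0.3, -0.0, 0.1]
gripper_width: 60.3
```

```bash
python3 -c "
from h import *
st();plan([483,300,207],axis(8,45,-1),1)
s=cam('side');t=cam('top');cv2.imwrite('pics/c7.png',np.hstack([crop(t,190,110,80,110,390,536,2),crop(s,190,120,90,130,390,563,1.5)[:536]]))"
```

```text
19.5 p [488.  294.3 231.1] F [-0.3 -0.   0.1] w 60.3 j [ 0.57  0.06 -0.95  2.05 -0.35 -0.86]
[[ 0.109  0.697  0.708]
 [-0.994  0.088  0.066]
 [-0.016 -0.711  0.703]]
n 1 w/row [ 0.0059 -0.0331  0.0101] total turn deg 2.0
[-0.0058  0.0142 -0.02  ]
```

View pics/c7.png

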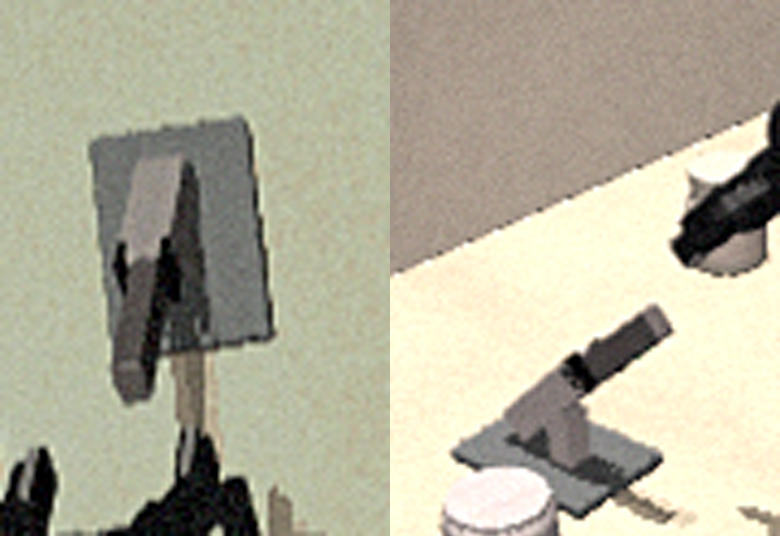

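```bash
python3 -c "
from h import *
plan([525,306,240],axis(8,15,-1),5)"
```

```text
n 5 w/row [-0.1037 -0.007   0.    ] total turn deg 29.8
[-0.0014  0.0042  0.0066]
[-0.0014  0.0035  0.007 ]
[-0.0013  0.0028  0.0074]
[-0.0013  0.002   0.0076]
[-0.0012  0.0012  0.0078]
```

Emit:
{"method": "play_rows", "body": {"series": [[-0.001, 0.004, 0.007, -0.105, -0.007, 0, 0.06], [-0.001, 0.003, 0.007, -0.105, -0.007, 0, 0.06], [-0.001, 0.003, 0.007, -0.105, -0.007, 0, 0.06], [-0.001, 0.002, 0.008, -0.105, -0.007, 0, 0.06], [-0.001, 0.001, 0.008, -0.105, -0.007, 0, 0.06], [0, 0, 0, 0, 0, 0, 0.06], [0, 0, 0, 0, 0, 0, 0.06], [0, 0, 0, 0, 0, 0, 0.06]]}}

```text
clock: 20.4
position: [530.4, 297.9, 268.1]
ee_rot: [-0.348, 0.307, -0.595, 0.656]
contact_force: [0.0, 0.4, 0.6]
gripper_width: 60.2
```

```bash
python3 -c "
from h import *
st();plan([540,308,195],axis(8,15,-1),3)"
```

```text
20.4 p [530.4 297.9 268.1] F [0.  0.4 0.6] w 60.2 j [ 0.87  0.11 -0.68  0.95 -0.52  0.03]
[[ 0.103  0.567  0.817]
 [-0.995  0.05   0.091]
 [ 0.011 -0.822  0.569]]
n 3 w/row [-0.1146 -0.0096  0.0083] total turn deg 19.8
[-0.0033  0.022  -0.0109]
[-0.0032  0.0231 -0.0083]
[-0.0031  0.024  -0.0056]
```

Emit:
{"method": "play_rows", "body": {"series": [[-0.002, 0.01, -0.006, -0.08, -0.007, 0.005, 0.06], [-0.002, 0.01, -0.006, -0.08, -0.007, 0.005, 0.06], [-0.002, 0.011, -0.005, -0.08, -0.007, 0.005, 0.06], [-0.002, 0.011, -0.004, -0.08, -0.007, 0.005, 0.06], [-0.002, 0.011, -0.004, -0.04, 0, 0.003, 0.06], [0, 0, 0, 0, 0, 0, 0.06]]}}

```text
clock: 21.0
position: [527.5, 299.6, 206.2]
ee_rot: [-0.472, 0.401, -0.518, 0.59]
contact_force: [-0.8, -0.1, -0.2]
gripper_width: 59.8
```

```bash
python3 -c "
from h import *
st();plan([540,308,195],axis(8,15,-1),2)"
```

```text
21.0 p [527.5 299.6 206.2] F [-0.8 -0.1 -0.2] w 59.8 j [ 0.86  0.27 -0.33  0.23 -0.81  0.71]
[[ 0.142  0.233  0.962]
 [-0.99   0.019  0.141]
 [ 0.015 -0.972  0.233]]
n 2 w/row [0.0132 0.0031 0.0069] total turn deg 1.7
[-0.0034  0.007   0.0053]
[-0.0033  0.0071  0.0052]
```

Emit:
{"method": "play_rows", "body": {"series": [[-0.004, 0.007, 0.006, 0.013, 0.003, 0.007, 0.06], [-0.004, 0.007, 0.005, 0.013, 0.003, 0.007, 0.06], [0, 0, 0, 0, 0, 0, 0.06], [0, 0, 0, 0, 0, 0, 0.06]]}}

```text
clock: 21.4
position: [541.0, 306.3, 195.0]
ee_rot: [-0.459, 0.397, -0.523, 0.599]
contact_force: [0.2, -0.3, -0.7]
gripper_width: 59.7
```

```bash
python3 -c "
from h import *
st();plan([561,311,115],axis(8,15,-1),3)"
```

```text
21.4 p [541.  306.3 195. ] F [ 0.2 -0.3 -0.7] w 59.7 j [ 0.85  0.3  -0.34  0.26 -0.75  0.68]
[[ 0.139  0.262  0.955]
 [-0.99   0.033  0.135]
 [ 0.004 -0.964  0.264]]
n 3 w/row [-0.0019  0.0004  0.0014] total turn deg 0.4
[-0.0007  0.0275 -0.0005]
[-0.0007  0.0275 -0.0004]
[-0.0006  0.0275 -0.0004]
```

Emit:
{"method": "play_rows", "body": {"series": [[-0.001, 0.015, 0, -0.002, 0, 0.001, 0.06], [-0.001, 0.022, 0, -0.002, 0, 0.001, 0.06], [0, 0.022, 0, 0, 0, 0.001, 0.06], [0, 0.015, 0, 0, 0, 0, 0.06], [0, 0.004, 0, 0, 0, 0, 0.06], [0, 0, 0, 0, 0, 0, 0.06]]}}

```text
clock: 22.0
position: [561.7, 311.0, 122.1]
ee_rot: [-0.457, 0.396, -0.521, 0.602]
contact_force: [-0.6, 0.3, 0.0]
gripper_width: 60.1
```

```bash
python3 -c "
from h import *
st();plan([561,311,115],axis(8,15,-1),1)
s=cam('side');t=cam('top');cv2.imwrite('pics/c8.png',np.hstack([crop(t,190,110,80,110,390,536,2),crop(s,195,140,90,110,390,476,1.5)[:400].repeat(1,0) if 0 else cv2.copyMakeBorder(crop(s,195,140,90,110,390,476,1.5),0,60,0,0,0)]))"
```

```text
22.0 p [561.7 311.  122.1] F [-0.6  0.3  0. ] w 60.1 j [ 0.83  0.4  -0.41  0.32 -0.57  0.64]
[[ 0.143  0.265  0.954]
 [-0.99   0.039  0.137]
 [-0.    -0.963  0.268]]
n 1 w/row [-0.0095  0.0034 -0.0012] total turn deg 0.6
[-0.0001  0.0067 -0.0026]
```

View pics/c8.png

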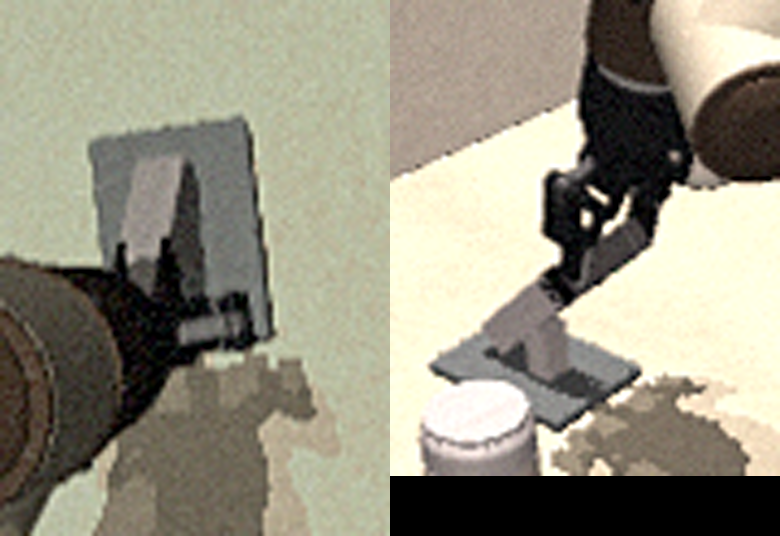

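Emit:
{"method": "play_rows", "body": {"series": [[0, 0.007, -0.003, -0.009, 0.003, 0, 0.06], [0, 0, 0, 0, 0, 0, 0.045], [0, 0, 0, 0, 0, 0, 0.03], [0, 0, 0, 0, 0, 0, 0.02], [0, 0, 0, 0, 0, 0, 0.005], [0, 0, 0, 0, 0, 0, 0.005], [0, 0, 0, 0, 0, 0, 0.005], [0, 0, 0, 0, 0, 0, 0.005]]}}

```text
clock: 22.9
position: [561.5, 312.4, 118.4]
ee_rot: [-0.457, 0.399, -0.52, 0.601]
contact_force: [-0.3, -0.3, 0.5]
gripper_width: 15.2
```

```bash
python3 -c "
from h import *
st();T=R.from_quat(read_state()['ee_rot'])
for h in (8,): print(T.inv().apply([-np.cos(np.radians(h))*.7071,-np.sin(np.radians(h))*.7071,.7071]))"
```

```text
22.9 p [561.5 312.4 118.4] F [-0.3 -0.3  0.5] w 15.2 j [ 0.83  0.41 -0.41  0.31 -0.56  0.64]
[[ 0.14   0.261  0.955]
 [-0.99   0.042  0.134]
 [-0.006 -0.964  0.264]]
[-0.00473499 -0.86875108 -0.49520698]
```

Emit:
{"method": "play_rows", "body": {"series": [[0, -0.007, -0.004, 0, 0, 0, 0.005], [0, -0.013, -0.0075, 0, 0, 0, 0.005], [0, -0.013, -0.0075, 0, 0, 0, 0.005], [0, 0, 0, 0, 0, 0, 0.005]]}}

```text
clock: 23.3
position: [532.5, 308.0, 147.5]
ee_rot: [-0.457, 0.399, -0.52, 0.601]
contact_force: [0.2, 0.7, -1.1]
gripper_width: 15.2
```

```bash
python3 -c "
from h import *
st();plan(np.array([561.5,312.4,118.4])+125*np.array([-.7,-.098,.7071]),axis(8,15,-1),5)"
```

```text
23.3 p [532.5 308.  147.5] F [ 0.2  0.7 -1.1] w 15.2 j [ 0.86  0.33 -0.44  0.3  -0.62  0.62]
[[ 0.14   0.261  0.955]
 [-0.99   0.042  0.134]
 [-0.006 -0.964  0.264]]
n 5 w/row [-0.0011 -0.0001 -0.0011] total turn deg 0.5
[-0.0002 -0.0146 -0.0082]
[-0.0001 -0.0145 -0.0083]
[-0.0001 -0.0145 -0.0083]
[-0.0001 -0.0145 -0.0083]
[-0.0001 -0.0145 -0.0083]
```

Comes out freely along its axis.

Emit:
{"method": "play_rows", "body": {"series": [[0, -0.012, -0.007, 0, 0, 0, 0.005], [0, -0.0145, -0.008, 0, 0, 0, 0.005], [0, -0.0145, -0.008, 0, 0, 0, 0.005], [0, -0.0145, -0.008, 0, 0, 0, 0.005], [0, -0.0145, -0.008, 0, 0, 0, 0.005], [0, -0.0145, -0.008, 0, 0, 0, 0.005], [0, 0, 0, 0, 0, 0, 0.005]]}}

```text
clock: 24.0
position: [458.5, 296.1, 222.6]
ee_rot: [-0.456, 0.4, -0.519, 0.602]
contact_force: [0.1, 1.1, -1.6]
gripper_width: 15.5
```

```bash
python3 -c "
from h import *
st();plan([447,200,300],axis(8,-30,-1),8)"
```

```text
24.0 p [458.5 296.1 222.6] F [ 0.1  1.1 -1.6] w 15.5 j [ 0.97  0.14 -0.48  0.27 -0.78  0.56]
[[ 0.141  0.26   0.955]
 [-0.99   0.044  0.134]
 [-0.007 -0.965  0.264]]
n 8 w/row [-0.0988  0.0003 -0.0008] total turn deg 45.3
[ 0.0116 -0.0102 -0.0004]
[ 0.0116 -0.0101 -0.0014]
[ 0.0116 -0.0099 -0.0024]
[ 0.0117 -0.0096 -0.0034]
[ 0.0117 -0.0092 -0.0043]
[ 0.0117 -0.0088 -0.0052]
[ 0.0117 -0.0082 -0.006 ]
[ 0.0117 -0.0075 -0.0068]
```

Emit:
{"method": "play_rows", "body": {"series": [[0, -0.03, -0.004, 0, 0, 0, 0.005], [0, -0.03, -0.004, -0.05, 0, 0, 0.005], [0.005, -0.015, -0.002, -0.09, 0, 0, 0.005], [0.01, -0.011, -0.003, -0.09, 0, 0, 0.005], [0.011, -0.01, -0.004, -0.09, 0, 0, 0.005], [0.011, -0.009, -0.005, -0.09, 0, 0, 0.005], [0.011, -0.008, -0.006, -0.09, 0, 0, 0.005], [0.011, -0.007, -0.007, -0.09, 0, 0, 0.005], [0.011, 0, 0, -0.09, 0, 0, 0.005], [0, 0, 0, -0.05, 0, 0, 0.005]]}}

```text
clock: 25.0
position: [412.6, 214.9, 343.1]
ee_rot: [0.649, -0.562, 0.331, -0.391]
contact_force: [0.4, -0.2, -0.9]
gripper_width: 15.0
```

```bash
python3 -c "
from h import *
st();plan([447,160,320],axis(8,-30,-1),4)"
```

```text
25.0 p [412.6 214.9 343.1] F [ 0.4 -0.2 -0.9] w 15.0 j [ 0.66  0.3   0.17 -0.25 -1.86  1.04]
[[ 0.148 -0.47   0.87 ]
 [-0.989 -0.061  0.135]
 [-0.01  -0.88  -0.474]]
n 4 w/row [-0.0074  0.0031 -0.0011] total turn deg 1.8
[0.0149 0.0019 0.0084]
[0.0149 0.0018 0.0084]
[0.0148 0.0018 0.0085]
[0.0148 0.0017 0.0086]
```

Emit:
{"method": "play_rows", "body": {"series": [[0.014, 0.002, 0.008, -0.007, 0.003, -0.001, 0.005], [0.015, 0.002, 0.008, -0.007, 0.003, -0.001, 0.005], [0.015, 0.002, 0.008, -0.007, 0.003, -0.001, 0.005], [0.01, 0.001, 0.006, -0.005, 0, 0, 0.005], [0, 0, 0, 0, 0, 0, 0.005], [0, 0, 0, 0, 0, 0, 0.005]]}}

```text
clock: 25.6
position: [445.8, 159.5, 317.8]
ee_rot: [0.653, -0.569, 0.328, -0.377]
contact_force: [0.1, -0.4, -0.8]
gripper_width: 15.3
```

```bash
python3 -c "
from h import *
st();s=cam('side');t=cam('top')
T=R.from_quat(read_state()['ee_rot']);print('thermo z',T.apply([-.005,-.869,-.495]))
p=read_state()['position'];print(proj(s,p),proj(t,p))
I=crop(s,250,70,110,150,440,600,1.5);J=cv2.copyMakeBorder(crop(t,260,130,90,140,350,544,2),0,56,0,0,0);cv2.imwrite('pics/c9.png',np.hstack([J,I]))"
```

```text
25.6 p [445.8 159.5 317.8] F [ 0.1 -0.4 -0.8] w 15.3 j [ 0.55  0.35  0.15 -0.21 -1.85  1.15]
[[ 0.138 -0.496  0.857]
 [-0.99  -0.069  0.12 ]
 [-0.    -0.866 -0.5  ]]
thermo z [0.00530555 0.00507619 1.00007854]
[307.02818372 136.12284999] [271.99526196 214.48150801]
```

View pics/c9.png

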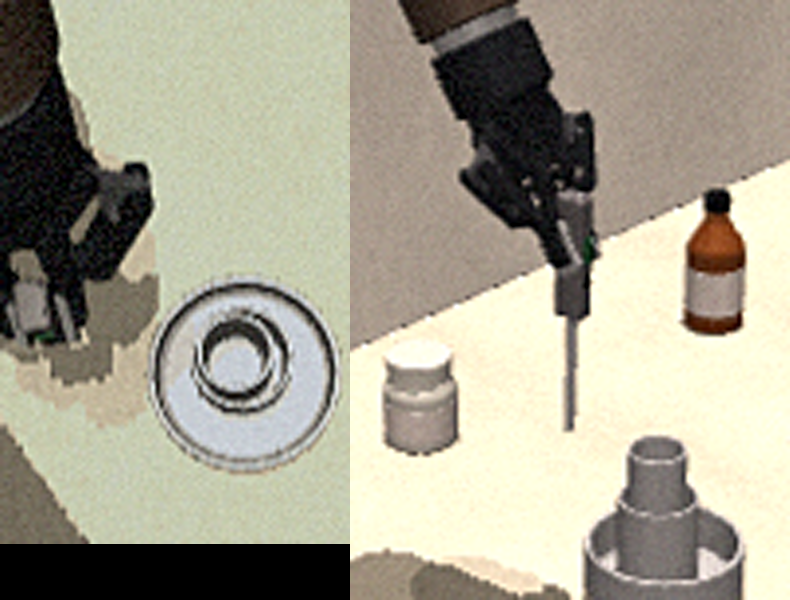

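```bash
python3 -c "
from h import *
s=cam('side');t=cam('top')
print('cup rim',tri(t,(320.7,221.1),s,(327,183.3)),onz(t,(320.7,221.1),130),onz(s,(327,183.3),130))
R0=R.from_quat([-0.457,0.399,-0.52,0.601]);P0=np.array([561.5,312.4,118.4]);a=np.array([.7,.098,-.707])
R1=R.from_quat(read_state()['ee_rot']);P1=read_state()['position']
for m in [(596.3,314,96),(599,316,91)]:
  for L in (95,0,-95):
    q=R0.inv().apply(np.array(m)+L*a-P0);X=P1+R1.apply(q);print(L,q.round(1),X.round(1),proj(s,X).round(1),proj(t,X).round(1))
"
```

```text
cup rim (array([447.65232142,  67.75501085, 124.51991412]), np.float64(1.0762574377843386)) [447.57744878  68.04887189 130.        ] [440.89666283  74.70815312 130.        ]
95 [  3.8 113.2  74.6] [454.1 157.7 182.9] [305.6 176.5] [280.6 217.1]
0 [ 3.4 30.7 27.6] [454.5 158.1 277.8] [305.3 147.8] [275.4 212.2]
-95 [  3.  -51.8 -19.5] [454.9 158.5 372.8] [305.  117.1] [268.9 206.1]
95 [  2.2 118.8  76.1] [452.4 159.1 177.2] [305.7 178.5] [280.3 218.1]
0 [ 1.8 36.3 29.1] [452.8 159.5 272.2] [305.4 149.8] [275.1 213.4]
-95 [  1.4 -46.1 -18. ] [453.2 159.9 367.2] [305.1 119.3] [268.5 207.4]
```

```bash
cat >> h.py <<'E'
def stem(s,r0,r1,c0,c1):
    "centre column of the thin dark stem per row, fitted line -> col at r0, r1"
    g=cv2.cvtColor(s["color"],cv2.COLOR_RGB2GRAY).astype(float)[r0:r1,c0:c1]; bg=np.median(g,axis=1,keepdims=True); w=np.clip(bg-g-25,0,None)
    c=(w*np.arange(c0,c1)).sum(1)/w.sum(1); f=np.polyfit(np.arange(r0,r1),c,1); return np.polyval(f,[r0,r1]),np.round(c-np.polyval(f,np.arange(r0,r1)),1)
E
python3 -c "
from h import *
s=cam('side')
print(stem(s,154,174,297,315))
for X in [(452,161)]: print([proj(s,[*X,z]).round(2) for z in (177,272)])
g=cv2.cvtColor(s['color'],7); print(g[160,297:315],g[172,297:315]); print(g[150:184,305].tolist())"
```

```text
(array([304.75108329, 304.27237027]), array([ 0.2,  0. , -0.1, -0.2, -0.1, -0. , -0.1, -0.1,  0.1,  0. ,  0.2,
        0.2,  0.3, -0. , -0.1, -0.1, -0.1, -0. ,  0. ,  0. ]))
[array([305.32, 178.81]), array([305.21, 150.16])]
[169 170 170 168 179 179 127  76  62 125 173 178 175 177 167 171 175 179] [172 169 170 171 173 180 118  67  53 163 171 169 168 167 173 172 169 165]
[50, 67, 65, 61, 57, 64, 65, 63, 68, 63, 62, 67, 59, 57, 57, 57, 61, 58, 61, 57, 61, 59, 53, 57, 56, 47, 49, 90, 162, 167, 169, 171, 170, 172]
```

```bash
cat >> h.py <<'E'
def tip(q=(0,114.5,75)):
    s=read_state(); return s["position"]+R.from_quat(s["ee_rot"]).apply(q)
def tipplan(X,wx=0,n=1,q=(0,114.5,75)):
    s=read_state(); Rt=R.from_quat(s["ee_rot"])*R.from_rotvec([wx,0,0]); plan(np.array(X)-Rt.apply(q),Rt,n)
E
python3 -c "
from h import *
print(tip());tipplan([448,67.5,181],-.022,5)"
```

```text
[453.27763905 161.48364486 181.55812427]
n 5 w/row [-0.0044  0.     -0.    ] total turn deg 1.3
[ 0.0185  0.0016 -0.0026]
[ 0.0185  0.0016 -0.0026]
[ 0.0185  0.0016 -0.0026]
[ 0.0185  0.0016 -0.0026]
[ 0.0185  0.0016 -0.0026]
```

Emit:
{"method": "play_rows", "body": {"series": [[0.01, 0.001, -0.002, -0.004, 0, 0, 0.005], [0.018, 0.001, -0.003, -0.004, 0, 0, 0.005], [0.02, 0.001, -0.003, -0.005, 0, 0, 0.005], [0.02, 0.001, -0.003, -0.005, 0, 0, 0.005], [0.016, 0.001, -0.002, -0.005, 0, 0, 0.005], [0.008, 0, -0.001, 0, 0, 0, 0.005], [0, 0, 0, 0, 0, 0, 0.005], [0, 0, 0, 0, 0, 0, 0.005]]}}

```text
clock: 26.65
position: [442.9, 59.3, 322.4]
ee_rot: [0.658, -0.572, 0.321, -0.371]
contact_force: [0.2, 0.6, -0.4]
gripper_width: 15.2
```

```bash
python3 -c "
from h import *
st();print(tip());tipplan([448,67.5,170],0,1)
s=cam('side');t=cam('top');X=tip()
print(proj(s,X),proj(t,X),proj(s,X+[0,0,95]),proj(s,[448,67.5,130]),proj(t,[448,67.5,130]))
g=cv2.cvtColor(s['color'],7);c=int(proj(s,X)[0])
for r in (152,164,172,181,184,187,192): print(r,c-16,g[r,c-16:c+16].tolist())
print(g[160:195,c].tolist())
u=proj(t,X).astype(int);h=cv2.cvtColor(t['color'],7)
print(u-[14,14]);print('\n'.join(' '.join('%3d'%v for v in h[r,u[0]-14:u[0]+15]) for r in range(u[1]-14,u[1]+14)))
"
```

```text
26.65 p [442.9  59.3 322.4] F [ 0.2  0.6 -0.4] w 15.2 j [ 0.4   0.32  0.08 -0.14 -1.86  1.31]
[[ 0.141 -0.515  0.846]
 [-0.99  -0.072  0.121]
 [-0.001 -0.854 -0.52 ]]
[447.38583722  60.15143042 185.62571159]
n 1 w/row [0. 0. 0.] total turn deg 0.0
shift/row [-0.0072  0.0125  0.0095]
[328.78466893 165.32435586] [323.80940514 218.83373211] [329.41073606 137.29698145] [326.83221807 181.70023087] [320.92641818 220.91676739]
152 312 [169, 171, 170, 172, 173, 173, 174, 174, 170, 167, 172, 166, 168, 168, 173, 120, 80, 65, 112, 167, 181, 173, 115, 48, 32, 23, 22, 29, 26, 26, 28, 19]
164 312 [174, 176, 173, 170, 175, 176, 181, 177, 173, 172, 173, 169, 170, 174, 180, 106, 67, 66, 163, 178, 176, 174, 172, 170, 171, 170, 170, 174, 172, 169, 168, 169]
172 312 [169, 168, 168, 170, 165, 171, 174, 169, 174, 171, 165, 170, 164, 174, 170, 164, 169, 170, 171, 173, 170, 175, 172, 176, 169, 175, 175, 175, 175, 173, 173, 173]
181 312 [163, 163, 168, 164, 164, 167, 171, 123, 84, 55, 64, 71, 79, 81, 74, 79, 77, 73, 69, 63, 55, 113, 163, 166, 167, 169, 163, 166, 169, 171, 170, 175]
184 312 [171, 165, 164, 16
[... 3146 characters left out ...]
  97
 29  98  32  43  96  60  43  44  46  47  40  43  42  48  57  54 109  88  86  80  23 106 104  40  68  84 101  99  98
 72  82  73  29  83  85  68  74  78  78  79  75  74  77  89  82  99  85  77  18  60 105 103  37  83  64 103  96  96
 98  46  81  47  39  67  80 103  97 101  96  90  99  86  97 106  75  75  17  21  96 104  71  67  68  92  99  96  95
 99  70  44  89  55   9  44  83  72  91  97  94  95  84  78  74  45  10  21  42 107  74  55  70  64 100  99  97  96
 97  98  26  84  93  41   9  21  29  62  75  77  77  78  44  13  19  20  42  88 105  58  67  46  94 100 102  99  99
 96 101  37  42  84  81  51  16  12   5  13  17  14  21  14  16  24  46  88  97  96  73  37  61 101  97 102 103 101
```

```bash
python3 -c "
from h import *
tipplan([448,66.2,185],0,1);tipplan([448,66.2,140],0,1)"
```

```text
n 1 w/row [0. 0. 0.] total turn deg 0.0
shift/row [-0.0055 -0.0002  0.0015]
n 1 w/row [0. 0. 0.] total turn deg 0.0
shift/row [-0.0055  0.0383  0.0249]
```

Emit:
{"method": "play_rows", "body": {"series": [[-0.0055, 0, 0.0015, 0, 0, 0, 0.005], [0, 0.01, 0.006, 0, 0, 0, 0.005], [0, 0.015, 0.009, 0, 0, 0, 0.005], [0, 0.008, 0.005, 0, 0, 0, 0.005], [0, 0, 0, 0, 0, 0, 0.005], [0, 0, 0, 0, 0, 0, 0.005]]}}

```text
clock: 27.35
position: [443.3, 68.5, 279.5]
ee_rot: [0.66, -0.57, 0.319, -0.371]
contact_force: [0.1, 0.6, -0.4]
gripper_width: 15.5
```

```bash
python3 -c "
from h import *
st();print(tip());tipplan([448,66.2,90],0,4);X=tip()
s=cam('side');print(proj(s,X),proj(s,X+[0,0,95]))
g=cv2.cvtColor(s['color'],7)
for r in (158,164,170,174,186): print(r,g[r,316:338].tolist())"
```

```text
27.35 p [443.3  68.5 279.5] F [ 0.1  0.6 -0.4] w 15.5 j [ 0.42  0.34  0.01 -0.14 -1.77  1.31]
[[ 0.146 -0.515  0.845]
 [-0.989 -0.074  0.125]
 [-0.002 -0.854 -0.52 ]]
[447.70322619  69.41594658 142.68609878]
n 4 w/row [0. 0. 0.] total turn deg 0.0
shift/row [0.0008 0.0113 0.0068]
[326.56868762 178.42374769] [327.1203903  151.08862096]
158 [165, 177, 173, 170, 176, 170, 166, 170, 187, 109, 71, 59, 166, 174, 170, 169, 176, 177, 173, 175, 171, 167]
164 [174, 179, 178, 177, 172, 173, 177, 178, 184, 117, 73, 79, 168, 179, 172, 175, 181, 175, 174, 172, 172, 169]
170 [172, 173, 174, 173, 175, 172, 172, 169, 187, 102, 63, 76, 166, 181, 175, 168, 176, 171, 175, 170, 171, 172]
174 [166, 167, 167, 173, 171, 167, 167, 174, 179, 106, 62, 93, 164, 175, 168, 173, 168, 167, 175, 169, 163, 171]
186 [169, 169, 190, 90, 46, 70, 71, 87, 90, 75, 75, 86, 84, 83, 87, 76, 68, 45, 127, 169, 170, 165]
```

Emit:
{"method": "play_rows", "body": {"series": [[0.0015, 0.01, 0.006, 0, 0, 0, 0.005], [0, 0.013, 0.008, 0, 0, 0, 0.005], [0, 0.01, 0.006, 0, 0, 0, 0.005], [0, 0.005, 0.003, 0, 0, 0, 0.005], [0, 0, 0, 0, 0, 0, 0.005]]}}

```text
clock: 27.9
position: [444.2, 67.0, 233.0]
ee_rot: [0.659, -0.57, 0.32, -0.373]
contact_force: [-0.0, -0.3, 0.1]
gripper_width: 14.9
```

```bash
python3 -c "
from h import *
st();print(tip());tipplan([448,68,73],0,3);X=tip()
s=cam('side');print(proj(s,X),proj(s,X+[0,0,95]))
g=cv2.cvtColor(s['color'],7)
for r in (170,174,178,186): print(r,g[r,316:338].tolist())"
```

```text
27.9 p [444.2  67.  233. ] F [-0.  -0.3  0.1] w 14.9 j [ 0.41  0.38 -0.06 -0.14 -1.66  1.33]
[[ 0.146 -0.512  0.847]
 [-0.989 -0.073  0.126]
 [-0.003 -0.856 -0.517]]
[449.03705028  68.06521577  96.23236981]
n 3 w/row [0. 0. 0.] total turn deg 0.0
shift/row [-0.      0.0068  0.0037]
[326.27960549 190.90261813] [326.81390171 164.37433875]
170 [173, 173, 178, 177, 176, 176, 174, 176, 189, 112, 72, 80, 169, 180, 175, 176, 171, 174, 175, 176, 174, 175]
174 [171, 168, 170, 174, 172, 172, 172, 168, 180, 99, 67, 71, 168, 177, 167, 176, 172, 177, 172, 169, 166, 170]
178 [168, 172, 171, 167, 173, 176, 180, 164, 127, 87, 78, 96, 163, 169, 172, 178, 172, 168, 169, 172, 172, 169]
186 [171, 169, 187, 94, 55, 63, 67, 83, 84, 91, 83, 81, 83, 94, 86, 76, 68, 49, 128, 172, 171, 169]
```

Inside without contact; lower the remaining 23 mm.

Emit:
{"method": "play_rows", "body": {"series": [[0, 0.007, 0.004, 0, 0, 0, 0.005], [0, 0.007, 0.004, 0, 0, 0, 0.005], [0, 0.003, 0.002, 0, 0, 0, 0.005], [0, 0, 0, 0, 0, 0, 0.005], [0, 0, 0, 0, 0, 0, 0.005]]}}

```text
clock: 28.45
position: [444.8, 67.2, 212.9]
ee_rot: [0.658, -0.569, 0.321, -0.374]
contact_force: [-0.5, 0.0, -0.7]
gripper_width: 15.0
```

```bash
python3 -c "
from h import *
st();print(tip());tipplan([448,68,73],0,1)
s=cam('side');t=cam('top');print(stem(s,171,178,318,334)[0])
I=crop(s,270,110,110,150,440,600,1.5);J=cv2.copyMakeBorder(crop(t,275,170,90,90,350,350,2),0,250,0,0,0);cv2.imwrite('pics/c10.png',np.hstack([J,I]))"
```

```text
28.45 p [444.8  67.2 212.9] F [-0.5  0.  -0.7] w 15.0 j [ 0.41  0.4  -0.08 -0.14 -1.62  1.34]
[[ 0.146 -0.509  0.848]
 [-0.989 -0.073  0.126]
 [-0.003 -0.857 -0.515]]
[450.11254823  68.33338442  76.13014872]
n 1 w/row [0. 0. 0.] total turn deg 0.0
shift/row [ 0.      0.0038 -0.0002]
[326.32549106 325.74831226]
```

View pics/c10.png

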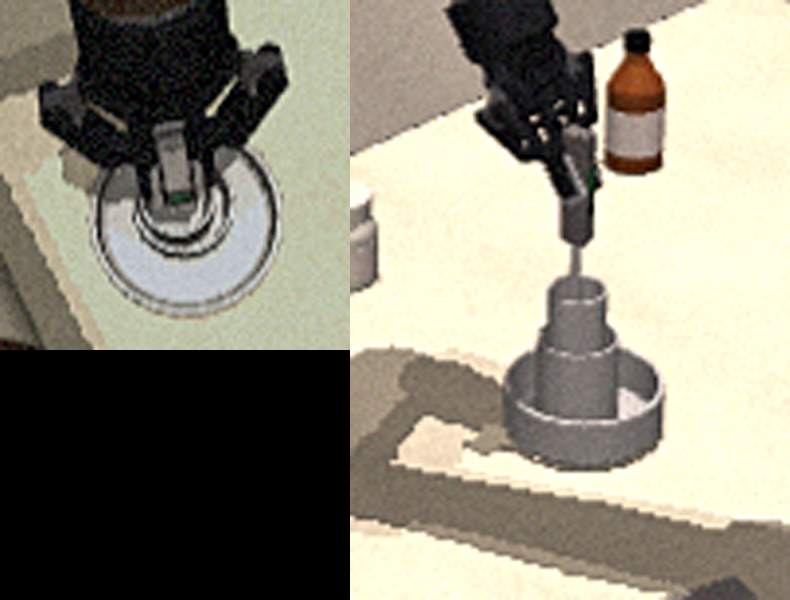

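Emit:
{"method": "play_rows", "body": {"series": [[0, 0.0035, 0, -0.005, 0, 0, 0.005], [0, 0, 0, 0, 0, 0, 0.005], [0, 0, 0, 0, 0, 0, 0.005], [0, 0, 0, 0, 0, 0, 0.005]]}}

```text
clock: 28.95
position: [443.2, 67.0, 210.2]
ee_rot: [0.659, -0.57, 0.32, -0.373]
contact_force: [0.5, -0.3, -0.9]
gripper_width: 15.2
```

```bash
python3 -c "
from h import *
st();print(tip());
s=cam('side');print(stem(s,171,178,318,334)[0]);st();print(read_state()['joint_vel'].round(3))
g=cv2.cvtColor(s['color'],7)
for r in (174,187): print(r,g[r,316:338].tolist())
print(job_done())"
```

```text
28.95 p [443.2  67.  210.2] F [ 0.5 -0.3 -0.9] w 15.2 j [ 0.41  0.4  -0.09 -0.14 -1.61  1.34]
[[ 0.146 -0.513  0.846]
 [-0.989 -0.073  0.126]
 [-0.003 -0.855 -0.518]]
[447.9107629   68.13375795  73.45094363]
[327.18353279 325.79090245]
29.0 p [443.2  67.  210.3] F [-0.6 -0.6 -0.5] w 15.2 j [ 0.41  0.4  -0.09 -0.14 -1.61  1.34]
[[ 0.146 -0.513  0.846]
 [-0.989 -0.073  0.126]
 [-0.003 -0.856 -0.518]]
[ 0.001  0.001  0.001  0.001  0.001 -0.001]
174 [170, 171, 175, 168, 171, 171, 170, 175, 177, 128, 76, 62, 163, 182, 175, 174, 170, 171, 174, 170, 169, 174]
187 [175, 172, 189, 93, 51, 66, 72, 79, 78, 75, 78, 81, 75, 72, 78, 77, 64, 49, 128, 171, 170, 162]
the job is handed in; nothing more can be done
None
```

The job is handed in at about 29 s of the 72 s. The beaker stands in the dish and the cup in the beaker, both pressed down until they touched bottom. The thermometer was drawn out along its axis, turned upright, and is still held in the gripper inside the narrow cup.

Last checks:
- **Tip position:** it works out at about (448, 68, 73) mm. The cup is centred near (448, 67.5) and the half-way height is about 72 mm. The top view could not see the tip, so this rests on the side view and the arm's pose.
- **Centring:** in the side view the stem lies within about half a pixel (1 to 2 mm) of the cup's centre line.
- **Contact and stillness:** force on the tool is at noise level (under 1 N), the joints are at rest, and the grip is 15.2 mm on the 16 mm handle.
- **Uprightness:** about 1 degree, by the arm's pose and the earlier side-view fits. The last stem-slope fit covered only 7 rows near the handle and gave a steeper slope, so I did not rely on it.
- **Heights:** my camera heights for the rims came out 2 to 9 mm lower than the text's. The bottoming contacts matched the text's heights to within 2 mm.
- **Jar, bottle and tin:** no move went near them. They looked in place wherever they appeared in the pictures, but I did not measure them again at the end.

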